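# Drift the sheared pin out of a stitcher crank

## Robot

A 6-joint arm with a two-finger parallel gripper is mounted at the origin on the work surface. World frame = base frame: x ahead of the robot, y to its left, z up, the work surface at z = 0. Lengths are in m, angles in rad, forces in N, time in s.
With the tool pointing down it reaches from about 0.225 to 0.875 m from the base axis. Payload 3.4 kg.
Tool frame: the origin (TCP) lies between the finger pads; the fingertips stand 8 mm ahead of it and the grasp point (between the pads) lies 11 mm behind it; z points along the fingers, y is the line along which they close (so a half turn about z gives the same grasp; the last joint's range is limited). The gripper opens to 85 mm and grips with 20 to 120 N. Pads are 22 mm wide; open, the fingers measure 114 mm over their backs; the gripper's body (76 mm by 85 mm) begins 54 mm behind the grasp point. The pads swing forward as they close: fully open they stand 13 mm farther back than shut.
Start: joints at [-1.439, 0.276, 1.505, -0, 1.361, -0.121], TCP at [0.144, -0.557, 0.239] pointing down, gripper open.
Joint ranges: [-2.89, 2.89], [-0.75, 2.08], [0.22, 2.7], [-1.18, 4.32], [0.11, 2.71], [-2.7, 2.7]. Speed limits (rad/s): [2.57, 2.57, 3.14, 3.14, 3.14, 3.14].

## Interface

Orientations are given as a unit quaternion [w, x, y, z].
In Python, from rig import manip, optics, finder gives the robot as it stands.
- The arm moves only by the tool servo_tool, never from a script. Its argument "increments" is a list of rows, each a list of 7 numbers: the shift along the tool's x, y, z in cm, then the turn, a rotation vector about the tool's x, y, z in degrees, then the closure, from -1 (fully open) to 1 (shut). In form: [[x, y, z, rx, ry, rz, gripper], ...]. A call has exactly 5 rows; each row shifts and turns the commanded pose from where the row before left it, along the tool's axes as they then stand; what a row does not reach is not made up. A row lasts 1/10 s, in which the tool goes at most 50 mm and 8.59 degrees, less where a joint would pass 70% of its speed; a pose out of reach is approached as far as the arm can. A call is refused whole if a number of a shift passes 5 or a number of a turn 8.59, either way. A call with a gripper value outside its range is refused whole. The fingers move at their own pace and stop on an object; "squeeze" is the grip in N (left out, the last holds). Time passes only in rows, so rows that do not move let the fingers close, or fill a call up. It gives the time, the measured TCP pose, the force, the opening and the grip force at its end, in the units of the state.
- manip.get_state(): the state, without advancing time (a new reading comes with each control period).
- optics.get_image(name): name is "side" or "top" or "wrist"; returns the picture (384x512x3 uint8, red, green, blue); there is no depth.
- optics.get_calibration(name): a dict with "fov_y" (degrees; the focal length in pixels is half the picture's height over the tangent of half this angle, whatever the lens; pixels are square), "cx", "cy" (the principal point, pixels), "world_to_cam" (4x4, takes a point from world to camera coordinates). Camera axes: x right, y down, z forward; pixel columns grow to the right and rows downward; lengths in m; the calibration is good to about 2 mm. A picture is of the moment at which its call begins: read the wrist's pose just before it. get_calibration takes no time and is no camera call; for the wrist camera it gives the pose at the moment of the call.
- manip.sign_off(): hands the job in; it is judged then, once.
Trained networks look in the newest picture that a camera, given by its name, has taken for a name from the list of things; names that differ only in an ending like _2 or _b are one class to them, and where a whole thing is asked for, a point or a joint stands for the part that bears it (a point fixed in the world has none). Each returns a list of dicts, best first, with "p" (0 to 1); they miss things now and then, are a little off and sometimes report something else, mostly with a low value. They report only what shows in the picture. A call takes as long as a camera call. They do not tell look-alikes from the thing itself.
- finder.silhouettes(label, camera): "region" (384x512 bool, what is visible of it) and "box" ([centre column, centre row, width, height] in pixels, round what is visible of it).
- finder.tip_of(label, camera): "at" ([column, row] in pixels: a listed point, or the origin of a listed thing).
The state is a dict: "clock": time; "qpos": joint angles; "qd": joint speeds; "effort": joint torques, N m; "position": TCP position; "ee_rot": TCP orientation; "contact_force": force on the tool from outside, world axes, zero at the start; "moment": the same for the moment, N m; "width": finger opening in m; "gripper_force": force on a finger pad.
Only numpy, scipy, OpenCV 4.12 (cv2) and the standard library are available. Lean on these libraries where they do the work, as an engineer would, in place of code of your own. Each camera call takes 0.05 s, during which the arm holds its last target. There are 200 camera calls.

## Task

The crank standing on the bench plate has a sheared-off pin stuck in the bore at the end of its arm. Turn the crank where it sits, without lifting it off, until that bore stands over the plate's large drop hole (chalk line to scribed line), then push the pin right through with the thin drift so that it falls into the tray below; feel for the bore and the hole, never force the drift where it will not go (30 N is too much). Hang the drift back in its own place in the rack, leave the crank seated with its bore over the hole, and don't disturb the other things.

Things in the scene. Friction and masses are not known exactly. Their poses are not given: they have to be found in the camera images.
- bench_plate: Fixed steel plate, 120 x 120 x 20 mm, on four feet in a shallow aluminium tray (156 mm square, walls 12 mm, floor 2 mm). Origin: centre of the tray's underside, on the bench; z up. Plate top 56 mm above the origin, underside 36 mm. A 20 mm centre hole takes the crank's spigot. Three through-holes lie 38 mm from the centre: the drop hole and two too small for the pin (8 and 5 mm, at +-120 degrees).
- drop_hole (a point): Centre of the 12.5 mm wide drop hole, on the plate's top face, on the plate's +x axis; a scribed black line runs outward from it to the plate's edge.
- crank: Steel crank, about 0.4 kg, on the plate. Its 19 mm spigot sits 12 mm deep in the plate's centre hole, a snug fit: it turns stiffly (about 0.2 Nm) about the vertical and stays where it is left. Origin: hub axis at the underside, on the plate's top; z up; x along the arm to the boss. Hub 36 mm wide, 20 mm high. Arm 20 mm wide, 16 mm high. At the start the arm points 100 to 260 degrees away from the drop hole.
- crank_square (a point): Middle of the crank's square end, on the hub axis, 34 mm above the crank's origin: 24 mm across flats, from 20 to 48 mm above the origin, flats square to the crank's x and y. The place to grip and turn.
- crank_bore (a point): Centre of the mouth of the crank's vertical through-bore, 11.1 mm wide, on top of the boss (26 mm wide, 24 mm high, 38 mm from the hub axis, a white chalk line running outward from the bore). The pin can pass when this point is above point drop_hole within about 1 mm.
- pin: Sheared steel pin stuck by friction in the crank's bore: 10.5 mm wide, 18 mm long, 11 g. Origin at its centre, z along it. Lower end flush with the crank's underside, upper end 6 mm below the boss's top. It slides under a push of about 6 to 14 N, stops dead if it meets solid plate, and drops freely once its upper end is pushed to within 4 mm of the crank's underside.
- drift: The thin drift: steel pin punch, 0.11 kg, hanging upright in a rack hole. Origin: centre of its collar's underside, which rests on the rack's top; z up. Collar 24 mm wide, 5 mm thick; above it a round grip 14 mm wide, from 5 to 75 mm above the origin; below it a shank 10.1 mm wide, 45 mm long, flat-ended. Hold the grip 30 mm or more above the collar to keep the fingers clear of the crank.
- drift_tip (a point): Centre of the flat end of the drift's shank, 45 mm below the drift's origin.
- rack: Fixed wooden tool rack: a board 60 x 160 x 16 mm (long along its y) on two cheeks, its top 75 mm above the bench. Origin: centre of its underside, on the bench. Three 16 mm holes, at y = -48, 0 and +48 mm; each holds one tool.
- wide_drift: Bystander in the rack: a thick drift like the thin one, but with a 12 mm shank and a 20 mm wide grip; too thick for the bore. Origin as for the thin drift.
- awl: Bystander in the rack: awl with a pear-shaped wooden handle (32 mm wide, its top 70 mm above the rack) and a pointed blade. Origin at its collar's underside.
- thread_cone: Bystander: cone of yellow thread, 58 mm wide, 110 mm high, standing on the bench. Origin at its underside.
- hammer: Bystander: hammer lying on the bench, 240 mm long.
There are look-alikes about, which are no part of the job. Leave any red look-alike of the drift alone.

How it is judged:
On the way, in this order (a step that is already met when the one before it is completed fails the run):
1. the crank is turned until its bore stands over the drop hole (within 4 mm), the pin still in it (horizontal distance between crank_bore and drop_hole below 0.004 m and z of pin in the frame of crank above 0.004 m), for 0.1 s.
2. the drift, down the bore, has pushed the pin out of the crank's underside (z of pin in the frame of crank below -0.012 m and z of drift_tip in the frame of crank below 0.012 m and horizontal distance between drift_tip and crank_bore below 0.004 m), for 0.05 s.
At the end, for the whole second after the job is handed in: The pin lies at rest in the tray under the plate; the crank is seated flat on the plate (within 4 mm of height, 3 degrees of tilt) with its bore within 5 mm of the drop hole; the drift hangs upright and still in its own rack hole (within 12 mm of where it was); everything is released (height (world z) of pin below 0.03 m and horizontal distance between pin and bench_plate below 0.105 m and linear speed of each of pin, drift below 0.03 m/s and horizontal distance between crank_bore and drop_hole below 0.005 m and height (world z) of crank below 0.06 m and angle between crank's own z axis and vertical below 0.06 rad and linear speed of crank below 0.02 m/s and distance of drift from where it was at the start of the episode below 0.012 m and angle between drift's own z axis and vertical below 0.1 rad); the robot touches nothing.
It fails at once if the drift is forced: it presses on the crank, or the pin on the plate, with more than 30 N (contact force between drift and crank above 30 N or contact force between pin and bench_plate above 30 N).
It fails at once if the crank is lifted off the plate (more than 6 mm) or tipped (height (world z) of crank above 0.062 m or angle between crank's own z axis and vertical above 0.15 rad).
It fails at once if the other rack tools, the thread cone or the hammer are disturbed (moved more than 25 mm) (distance of any of wide_drift, awl, thread_cone, hammer from where it was at the start of the episode above 0.025 m).
It also fails if it takes over 72 s, if anything falls off the work surface, if the arm or the gripper's body presses on something with over 40 N, if the wrist force passes 120 N, or if a joint passes its speed limit or range.

## Working session

There is one attempt and no reset: what is moved stays moved. The work goes in short steps, Python scripts to look and compute and a tool call to move; the robot and the scene stay as the last step left them, time stands still between calls to the robot, and variables do not carry over. Pictures are saved under pics/ and viewed, at most 10 in all, crops included, and the job is handed in when it is done.

Besides the shell and the picture viewer there is one more tool, called after "Call:" as name([rows], argument=value, ...), one row to a line, values as JSON. servo_tool: Moves the arm, as the interface text tells. Its arguments: {"type":"object","properties":{"increments":{"type":"array","items":{"type":"array","items":{"type":"number"}}},"squeeze":{"type":"number"}},"required":["increments"]}

```bash
mkdir -p pics; cat > h.py <<'E'
from rig import manip, optics, finder
import numpy as np, cv2
def snap(n,f): 
    im=optics.get_image(n); cv2.imwrite('pics/'+f,im[:,:,::-1]); return im
def cal(n):
    c=optics.get_calibration(n); f=192/np.tan(np.radians(c['fov_y'])/2)
    return f,c['cx'],c['cy'],np.array(c['world_to_cam'])
def ray(n,px,c=None):
    f,cx,cy,T=c or cal(n); d=np.array([(px[0]-cx)/f,(px[1]-cy)/f,1]); R=T[:3,:3]
    return -R.T@T[:3,3], R.T@d
def atz(n,px,z,c=None):
    o,d=ray(n,px,c); return o+d*(z-o[2])/d[2]
def tri(rs):
    A=0;b=0
    for o,d in rs:
        d=d/np.linalg.norm(d);P=np.eye(3)-np.outer(d,d);A=A+P;b=b+P@o
    return np.linalg.solve(A,b)
def proj(n,p,c=None):
    f,cx,cy,T=c or cal(n);q=T[:3,:3]@p+T[:3,3];return np.array([f*q[0]/q[2]+cx,f*q[1]/q[2]+cy])
E
python3 - <<'E'
from h import *
np.set_printoptions(precision=4,suppress=True)
s=manip.get_state();print(s)
a=snap('side','s0.png');b=snap('top','t0.png');w=snap('wrist','w0.png')
cv2.imwrite('pics/st0.png',cv2.resize(np.vstack([a,b]),(800,1200))[:,:,::-1][:600]) 
for n in ['top','side']:
  c=cal(n);print(n,c[:3],-c[3][:3,:3].T@c[3][:3,3])
  for l in ['drop_hole','crank_square','crank_bore','drift','drift_tip','bench_plate','rack','wide_drift','awl','pin','crank','thread_cone']:
    print(l,[(np.round(r['at'],1),round(r['p'],2)) for r in finder.tip_of(l,n)][:4])
E
```

```text
{'clock': 0.0, 'qpos': array([-1.439 ,  0.2766,  1.5061,  0.    ,  1.3607, -0.121 ]), 'qd': array([-0.0007,  0.0007, -0.0003, -0.0006, -0.0002,  0.0001]), 'effort': array([  0.0003, -41.6779, -24.5805,   0.    ,   0.0111,   0.    ]), 'position': array([ 0.1438, -0.5562,  0.2385]), 'ee_rot': array([-0.0009,  0.992 ,  0.1261,  0.    ]), 'contact_force': array([ 0.6179, -0.1457,  0.2035]), 'moment': array([-0.0302,  0.0239,  0.025 ]), 'gripper_force': 0.0, 'width': 0.08532339179223494}
top (np.float64(464.678811960455), 253.7921837097169, 190.44851874479264) [ 0.3565 -0.0521  1.302 ]
drop_hole [(array([299.5, 183.6]), 0.59)]
crank_square [(array([293.6, 194.7]), 0.73), (array([386.7, 196.5]), 0.58)]
crank_bore []
drift [(array([182.6, 224.1]), 0.64), (array([212.3, 253.8]), 0.59), (array([218.1, 228. ]), 0.45)]
drift_tip []
bench_plate [(array([296.8, 203. ]), 0.69)]
rack []
wide_drift [(array([384. , 199.7]), 0.5), (array([145.6, 217.4]), 0.47), (array([286.2, 206.8]), 0.24)]
awl [(array([168.7, 220.6]), 0.67)]
pin []
crank [(array([295.6, 194.5]), 0.81)]
thread_cone [(array([387.2, 198.6]), 0.74)]
side (np.float64(389.6673617290591), 262.23201711515077, 192.59989281785187) [-0.0506  0.6789  0.6201]
drop_hole [(array([274.6, 183.6]), 0.75), (array([221.1, 274.8]), 0.55), (array([233.5, 238.4]), 0.31)]
crank_square [(array([284. , 180.3]), 0.81)]
crank_bore [(array([283.9, 189.6]), 0.59)]
drift [(array([256.3, 235.2]), 0.65), (array([236.8, 236.9]), 0.63), (array([283.1, 246.5]), 0.48)]
drift_tip [(array([282.4, 261.3]), 0.56), (array([262.7, 247.2]), 0.53), (array([287.3, 205.6]), 0.51)]
bench_plate [(array([288. , 206.7]), 0.76)]
rack [(array([219.6, 272.2]), 0.93)]
wide_drift [(array([200.9, 256.2]), 0.66)]
awl [(array([219. , 244.2]), 0.61)]
pin []
crank [(array([283.6, 190.6]), 0.53)]
thread_cone [(array([324.1, 174.5]), 0.97)]
```

```bash
python3 - <<'E'
import cv2,numpy as np
t=cv2.imread('pics/t0.png')[120:300,110:420];s=cv2.imread('pics/s0.png')[130:330,150:390]
a=cv2.resize(t,None,fx=2.5,fy=2.5,interpolation=2)[:, :775]
cv2.imwrite('pics/tc.png',a)
cv2.imwrite('pics/sc.png',cv2.resize(s,None,fx=3,fy=3,interpolation=2))
E
```

```text
(no output)
```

View pics/tc.png

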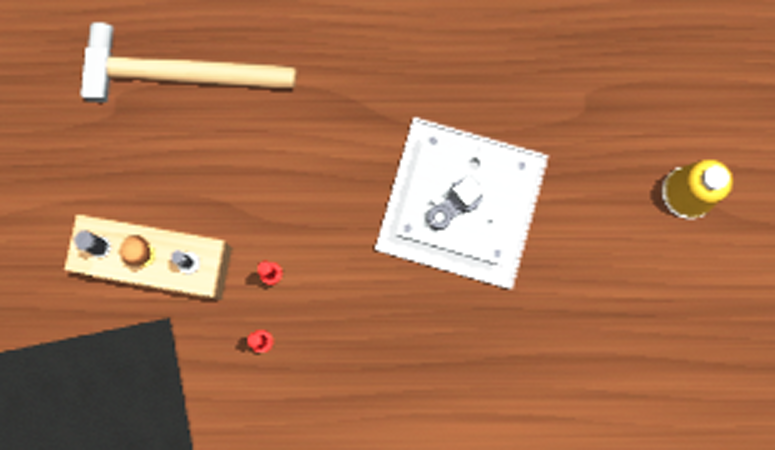

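View pics/sc.png

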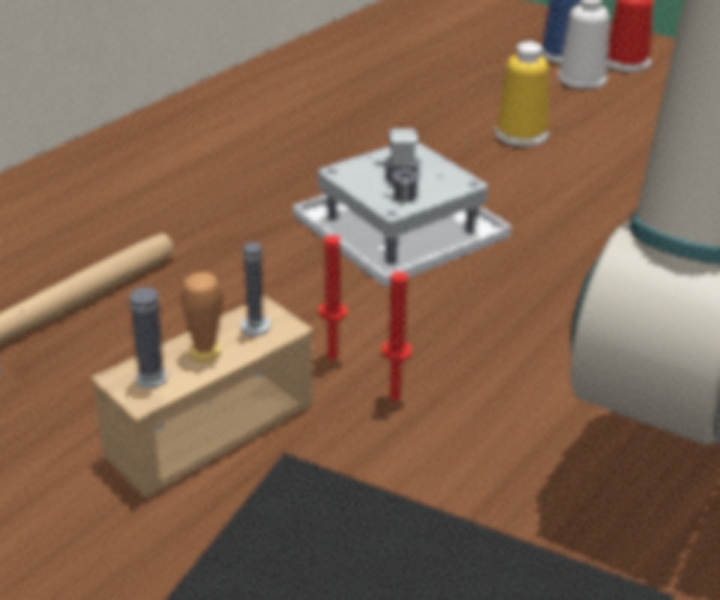

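The top view shows the plate at about (297,203), with the crank boss to its lower left. The thin drift is the right-hand tool in the rack at about (183,224), and the red look-alikes stand beside the rack at (217,229) and (214,257). In the side view the drift's collar is at about (235,238).

```bash
python3 - <<'E'
from h import *
np.set_printoptions(precision=4,suppress=True)
print('drift',tri([ray('top',(182.6,224.1)),ray('side',(236.8,236.9))]))
print('dh',tri([ray('top',(299.5,184)),ray('side',(274.6,183.6))]),atz('top',(299.5,184.3),.056),atz('side',(274.6,183.6),.056))
print('small',atz('top',(306,208.4),.056))
print('boss',atz('top',(285,206.4),.08),'sq',atz('top',(293.6,194.7),.09),atz('side',(284,180.3),.09))
print('plate corners',[atz('top',(110+x/2.5,120+y/2.5),.012) for x,y in [(414,118),(548,155),(514,290),(375,250)]])
print('redz',atz('top',(217,229),.05),atz('top',(214,257),.05))
print('rackc',[atz('top',(110+x/2.5,120+y/2.5),.075) for x,y in [(77,215),(228,240),(215,299),(66,272)]])
print('wide, awl',atz('top',(145.6,217.4),.075),atz('top',(164,220.6),.1))
print(cal('wrist'))
E
```

```text
drift [0.46   0.1456 0.0842]
dh [ 0.5761 -0.162   0.0556] [ 0.5738 -0.1629  0.056 ] [ 0.5772 -0.1607  0.056 ]
small [ 0.5078 -0.1793  0.056 ]
boss [ 0.5103 -0.1214  0.08  ] sq [ 0.5401 -0.1439  0.09  ] [ 0.5304 -0.1435  0.09  ]
plate corners [array([ 0.6309, -0.1   ,  0.012 ]), array([ 0.5878, -0.2504,  0.012 ]), array([ 0.4363, -0.2089,  0.012 ]), array([ 0.4809, -0.0553,  0.012 ])]
redz [0.4531 0.0607 0.05  ] [0.3784 0.0679 0.05  ]
rackc [array([0.5129, 0.2627, 0.075 ]), array([0.4858, 0.1009, 0.075 ]), array([0.4234, 0.1135, 0.075 ]), array([0.4521, 0.272 , 0.075 ])]
wide, awl [0.4823 0.2487 0.075 ] [0.4713 0.1943 0.1   ]
(np.float64(335.89163872484164), 251.7534816525343, 193.06797320295289, array([[ 0.2505, -0.9681,  0.0013, -0.5774],
       [-0.9249, -0.2389,  0.2959, -0.0395],
       [-0.2861, -0.0753, -0.9552,  0.3791],
       [ 0.    ,  0.    ,  0.    ,  1.    ]]))
```

Call:
servo_tool([
  [3.2, -1.97, 0.13, 0, 0, 0, -1],
  [3.2, -1.97, 0.13, 0, 0, 0, -1],
  [3.2, -1.97, 0.13, 0, 0, 0, -1],
  [3.2, -1.97, 0.13, 0, 0, 0, -1],
  [3.2, -1.97, 0.13, 0, 0, 0, -1],
])

```text
clock: 1.85
position: [0.2749, -0.4203, 0.2329]
ee_rot: [0.0, 0.992, 0.126, 0.0]
contact_force: [0.1, 0.1, -0.1]
width: 0.0857
gripper_force: 0.0
```

Call:
servo_tool([
  [3.2, -1.97, 0.13, 0, 0, 0, -1],
  [3.2, -1.97, 0.13, 0, 0, 0, -1],
  [3.2, -1.97, 0.13, 0, 0, 0, -1],
  [3.2, -1.97, 0.13, 0, 0, 0, -1],
  [3.2, -1.97, 0.13, 0, 0, 0, -1],
])

```text
clock: 2.35
position: [0.4053, -0.2848, 0.2265]
ee_rot: [0.0, 0.992, 0.126, 0.0]
contact_force: [-0.3, -0.2, -0.8]
width: 0.0851
gripper_force: 0.0
```

Call:
servo_tool([
  [3.2, -1.97, 0.13, 0, 0, 0, -1],
  [3.2, -1.97, 0.13, 0, 0, 0, -1],
  [3.2, -1.97, 0.13, 0, 0, 0, -1],
  [3.2, -1.97, 0.13, 0, 0, 0, -1],
  [3, -1.97, 0.13, 0, 0, 0, -1],
])

```text
clock: 2.85
position: [0.5339, -0.1498, 0.2199]
ee_rot: [0.0, 0.992, 0.126, 0.0]
contact_force: [-0.7, -0.3, 0.3]
width: 0.0857
gripper_force: 0.0
```

```bash
cat >> h.py <<'E'
def tips(n,ls,k=3):
    c=cal(n)
    for l in ls: print(l,[(np.round(r['at'],1),round(r['p'],2)) for r in finder.tip_of(l,n)][:k])
    return c
def st():
    s=manip.get_state(); w,x,y,z=s['ee_rot']
    print('t',round(s['clock'],2),'pos',s['position'].round(4),'yaw',round(np.degrees(2*np.arctan2(y,x)),2),'q',s['ee_rot'].round(4),'F',s['contact_force'].round(1),'w',round(s['width'],4),'gf',round(s['gripper_force'],1),'q6',s['qpos'][5].round(2)); return s
E
python3 - <<'E'
from h import *
np.set_printoptions(precision=4,suppress=True)
st();c=cal('wrist');print(c); snap('wrist','w1.png')
tips('wrist',['drop_hole','crank_square','crank_bore','crank','bench_plate','pin'])
E
```

```text
t 2.85 pos [ 0.5339 -0.1498  0.2199] yaw 14.5 q [0.0002 0.992  0.1262 0.0003] F [-0.7 -0.3  0.3] w 0.0857 gf 0.0 q6 0.92
(np.float64(335.89163872484164), 251.7534816525343, 193.06797320295289, array([[ 0.2508, -0.968 ,  0.0016, -0.2813],
       [-0.9249, -0.2391,  0.2954,  0.4243],
       [-0.2856, -0.0756, -0.9554,  0.5024],
       [ 0.    ,  0.    ,  0.    ,  1.    ]]))
drop_hole [(array([277.8, 137.6]), 0.7)]
crank_square [(array([258.8, 184.4]), 0.81)]
crank_bore [(array([212.8, 197.4]), 0.88)]
crank [(array([258.8, 173. ]), 0.93), (array([257.7, 182.7]), 0.52)]
bench_plate [(array([255. , 162.1]), 0.84)]
pin [(array([216.2, 193. ]), 0.65)]
```

View pics/w1.png

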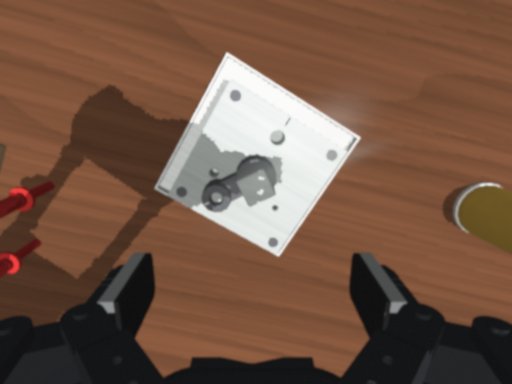

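The wrist view shows the drop hole at (278,137), with its scribed line running out to (289,121). The 8 mm hole is at (213,172) and the 5 mm hole at (275,207). The bore is at (213,197) and the square is at about (258,184).

```bash
python3 - <<'E'
from h import *
np.set_printoptions(precision=4,suppress=True)
c=cal('wrist')
im=cv2.imread('pics/w1.png'); g=cv2.cvtColor(im,cv2.COLOR_BGR2GRAY).astype(float)
def dark(p,r=7):
    x,y=map(int,p);pt=g[y-r:y+r+1,x-r:x+r+1];w=np.clip(np.median(pt)-12-pt,0,None);Y,X=np.mgrid[y-r:y+r+1,x-r:x+r+1];return (w*X).sum()/w.sum(),(w*Y).sum()/w.sum()
ps=[(277.8,137.3),(213.5,172.5),(275.3,207.5)]
ps2=[ps[0],dark(ps[1],5),dark(ps[2],5)];print(ps2)
P=[atz('wrist',p,.056,c) for p in ps2];C=np.mean(P,axis=0);print(P,'C',C,[(np.linalg.norm(p-C),np.degrees(np.arctan2(*(p-C)[1::-1]))) for p in P])
b=atz('wrist',(214.5,196.5),.080,c);print('bore',b,np.linalg.norm((b-C)[:2]),np.degrees(np.arctan2(*(b-C)[1::-1])))
print('sq',atz('wrist',(258.8,184.4),.09,c))
S=cv2.resize(im[90:270,140:380],None,fx=3.3,fy=3.3,interpolation=cv2.INTER_CUBIC);cv2.imwrite('pics/w1c.png',S)
E
```

```text
[(277.8, 137.3), (np.float64(212.70550161812298), np.float64(173.58899676375404)), (np.float64(274.6148393194707), np.float64(207.3804347826087))]
[array([ 0.571 , -0.1681,  0.056 ]), array([ 0.5243, -0.1194,  0.056 ]), array([ 0.5068, -0.1831,  0.056 ])] C [ 0.534  -0.1569  0.056 ] [(np.float64(0.03864034944218397), np.float64(-16.91691040038969)), (np.float64(0.03872564890704487), np.float64(104.54906564686247)), (np.float64(0.03782278390841015), np.float64(-136.07120083093108))]
bore [ 0.5113 -0.1265  0.08  ] 0.03788566363768434 126.7590408534822
sq [ 0.5339 -0.1597  0.09  ]
```

View pics/w1c.png

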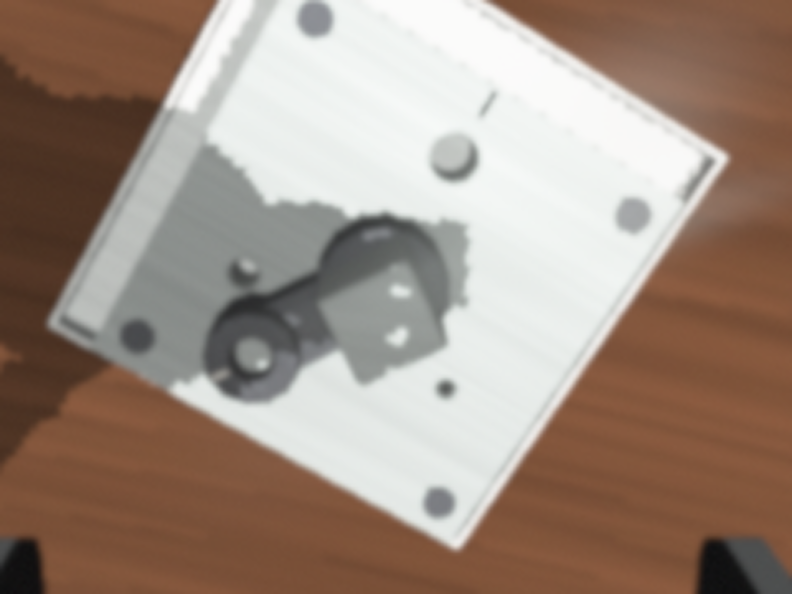

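Call:
servo_tool([
  [-0.18, 0.68, 0.3, 0, 0, -8, -1],
  [0, 0, 0.3, 0, 0, -8, -1],
  [0, 0, 0.3, 0, 0, -8, -1],
  [0, 0, 0.3, 0, 0, -8, -1],
  [0, 0, 0.3, 0, 0, -8, -1],
])

```text
clock: 3.7
position: [0.5318, -0.1594, 0.2049]
ee_rot: [0.0, 0.888, 0.459, -0.0]
contact_force: [0.5, -0.4, 0.4]
width: 0.0853
gripper_force: 0.0
```

Call:
servo_tool([
  [0, 0, 0.3, 0, 0, -8, -1],
  [0, 0, 0.3, 0, 0, -8, -1],
  [0, 0, 0.3, 0, 0, -8, -1],
  [0, 0, 0.3, 0, 0, -8, -1],
  [0, 0, 0.3, 0, 0, -8, -1],
])

```text
clock: 4.2
position: [0.5319, -0.1593, 0.19]
ee_rot: [0.0, 0.678, 0.735, -0.0]
contact_force: [-0.3, -0.5, 0.1]
width: 0.0859
gripper_force: 0.0
```

Call:
servo_tool([
  [0, 0, 0.3, 0, 0, -8, -1],
  [0, 0, 0.3, 0, 0, -8, -1],
  [0, 0, 0.3, 0, 0, -8, -1],
  [0, 0, 0.3, 0, 0, -8, -1],
  [0, 0, 0, 0, 0, 0, -1],
])

```text
clock: 4.7
position: [0.5317, -0.1591, 0.1776]
ee_rot: [-0.0, 0.451, 0.892, -0.0]
contact_force: [-0.3, -0.4, -0.7]
width: 0.0854
gripper_force: 0.0
```

```bash
python3 - <<'E'
from h import *
np.set_printoptions(precision=4,suppress=True)
c=cal('wrist')  # (moved; old corners use w1 calibration)
T=np.array([[ 0.2508,-0.968,0.0016,-0.2813],[-0.9249,-0.2391,0.2954,0.4243],[-0.2856,-0.0756,-0.9554,0.5024],[0,0,0,1]])
c1=(c[0],c[1],c[2],T)
Q=[atz('',p,.104,c1) for p in [(261.8,168.2),(237,180.3),(249.7,206.7),(275.5,193.6)]];print(np.mean(Q,axis=0))
for i in range(4):
  d=Q[(i+1)%4]-Q[i];print(np.linalg.norm(d),np.degrees(np.arctan2(d[1],d[0])))
st();im=snap('wrist','w2.png')
tips('wrist',['drop_hole','crank_square','crank_bore','crank'])
cv2.imwrite('pics/w2c.png',cv2.resize(im[:,100:420,::-1],None,fx=1.56,fy=1.56,interpolation=cv2.INTER_CUBIC))
E
```

```text
[ 0.5367 -0.1548  0.104 ]
0.02135747262292409 131.1392320680861
0.023752708362433945 -141.15756441334992
0.02295123670372309 -47.23357662888318
0.023090569411613228 42.70912356061972
t 4.7 pos [ 0.5317 -0.1591  0.1776] yaw 126.36 q [-0.0003  0.4512  0.8924 -0.0002] F [-0.3 -0.4 -0.7] w 0.0854 gf 0.0 q6 -1.05
drop_hole [(array([291.6, 220.9]), 0.68), (array([255.7, 167.5]), 0.54)]
crank_square [(array([264.8, 196.5]), 0.93)]
crank_bore [(array([258.6, 140.4]), 0.71), (array([262.9, 183.2]), 0.62)]
crank [(array([260.2, 185.3]), 0.65)]
```

View pics/w2c.png

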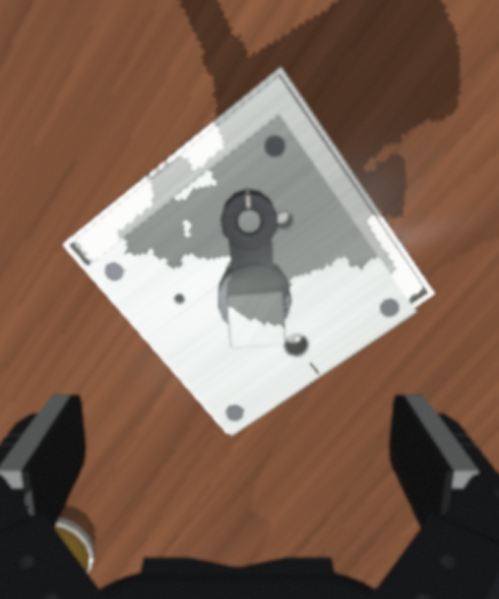

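The low wrist view shows the bore at about (259.6,141), the drop hole at (290,220), the 8 mm hole at (281,140), the 5 mm hole at (215,192), and the square's top centred at about (264,306) in the enlarged crop.

```bash
python3 - <<'E'
from h import *
np.set_printoptions(precision=4,suppress=True)
c=cal('wrist');k=lambda x,y:(100+x/1.56,y/1.56)
A=lambda p:np.degrees(np.arctan2(p[1],p[0]))
P=[atz('',k(*p),.056,c) for p in [(296,344),(283.5,219),(180,299)]];C=np.mean(P,axis=0)
print('C',C,[(np.linalg.norm(p-C),A(p-C)) for p in P])
b=atz('',k(249,220),.08,c);print('bore',b,np.linalg.norm((b-C)[:2]),A(b-C))
Q=[atz('',k(*p),.104,c) for p in [(228,300),(281,293),(285.5,345),(231,348)]];print('sq',np.mean(Q,axis=0),[A(Q[(i+1)%4]-Q[i]) for i in range(4)],[np.linalg.norm(Q[(i+1)%4]-Q[i]) for i in range(4)])
E
```

```text
C [ 0.5377 -0.154   0.056 ] [(np.float64(0.03796511090255848), np.float64(-16.463018724669187)), (np.float64(0.03851385869024973), np.float64(104.14953126831641)), (np.float64(0.03788789148682336), np.float64(-135.43585349010937))]
bore [ 0.5123 -0.1245  0.08  ] 0.03888366018351658 130.68265875139141
sq [ 0.5381 -0.1547  0.104 ] [np.float64(44.243043607458), np.float64(-47.43961794401887), np.float64(-140.23327857633024), np.float64(129.5159008262729)] [np.float64(0.022293362643299203), np.float64(0.023432764959395624), np.float64(0.023462298394083866), np.float64(0.021665191095181325)]
```

Call:
servo_tool([
  [0, 0, 0, 0, 0, -4.6, -1],
  [0.15, 0.56, 1, 0, 0, 0, -1],
  [0, 0, 2.6, 0, 0, 0, -1],
  [0, 0, 2.6, 0, 0, 0, -1],
  [0, 0, 2.6, 0, 0, 0, -1],
])

```text
clock: 5.45
position: [0.536, -0.1528, 0.0885]
ee_rot: [0.0, 0.415, 0.91, 0.0]
contact_force: [-0.3, -0.0, 0.0]
width: 0.0855
gripper_force: 0.0
```

Call:
servo_tool([
  [0, 0, 0, 0, 0, 0, 0.2],
  [0, 0, 0, 0, 0, 0, 0.2],
  [0, 0, 0, 0, 0, 0, 0.2],
  [0, 0, 0, 0, 0, 0, 0.2],
  [0, 0, 0, 0, 0, 0, 0.2],
], squeeze=20)

```text
clock: 5.95
position: [0.5366, -0.1536, 0.091]
ee_rot: [0.001, 0.414, 0.91, -0.0]
contact_force: [-0.4, -0.1, 0.0]
width: 0.034
gripper_force: 0.0
```

```bash
python3 - <<'E'
from h import *
st();im=snap('wrist','w3.png')
tips('wrist',['crank_square','crank_bore'])
cv2.imwrite('pics/w3c.png',cv2.resize(im[100:,100:420,::-1],None,fx=2,fy=2,interpolation=cv2.INTER_CUBIC))
E
```

```text
t 5.95 pos [ 0.5366 -0.1536  0.091 ] yaw 131.07 q [ 0.0012  0.4142  0.9102 -0.    ] F [-0.4 -0.1  0. ] w 0.034 gf 0.0 q6 -1.12
crank_square [(array([255.2, 259.8]), 0.74)]
crank_bore [(array([251.7, 172.6]), 0.55)]
```

View pics/w3c.png

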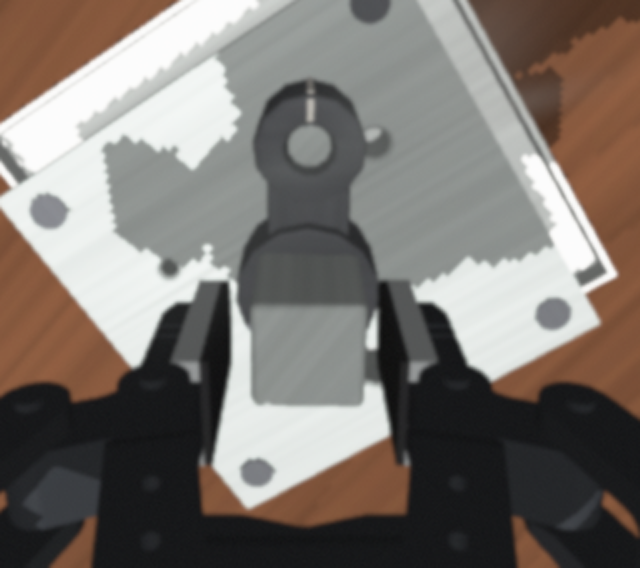

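The fingers stand either side of the square, which is nearly centred at crop column 308 and parallel to the pads. The boss and chalk line are straight ahead at (310,100).

Call:
servo_tool([
  [0, 0, 0, 0, 0, 0, 1],
  [0, 0, 0, 0, 0, 0, 1],
  [0, 0, 0, 0, 0, 0, 1],
  [0, 0, 0, 0, 0, 0, 1],
  [0, 0, 0, 0, 0, 0, 1],
], squeeze=20)

```text
clock: 6.6
position: [0.5365, -0.1531, 0.0902]
ee_rot: [0.001, 0.414, 0.91, 0.0]
contact_force: [2.0, 3.3, 5.0]
width: 0.0236
gripper_force: 24.3
```

```bash
python3 - <<'E'
from h import *
s=st();print(s['moment'])
E
```

```text
t 6.6 pos [ 0.5365 -0.1531  0.0902] yaw 131.07 q [6.000e-04 4.141e-01 9.102e-01 4.000e-04] F [2.  3.3 5. ] w 0.0236 gf 24.3 q6 -1.12
[ 0.52763444 -0.27398736  0.00103817]
```

Call:
servo_tool([
  [0, 0, 0, 0, 0, 0, 1],
  [0, 0, 0, 0, 0, 4, 1],
  [0, 0, 0, 0, 0, 7, 1],
  [0, 0, 0, 0, 0, 7, 1],
  [0, 0, 0, 0, 0, 7, 1],
], squeeze=60)

```text
clock: 7.1
position: [0.5369, -0.1534, 0.0904]
ee_rot: [0.001, 0.603, 0.798, 0.0]
contact_force: [2.5, 3.7, 3.5]
width: 0.0231
gripper_force: 58.6
```

Call:
servo_tool([
  [0, 0, 0, 0, 0, 8, 1],
  [0, 0, 0, 0, 0, 8, 1],
  [0, 0, 0, 0, 0, 8, 1],
  [0, 0, 0, 0, 0, 8, 1],
  [0, 0, 0, 0, 0, 8, 1],
])

```text
clock: 7.6
position: [0.5365, -0.1532, 0.0904]
ee_rot: [0.0, 0.84, 0.543, 0.001]
contact_force: [1.4, 2.6, 5.7]
width: 0.0228
gripper_force: 58.8
```

Call:
servo_tool([
  [0, 0, 0, 0, 0, 8, 1],
  [0, 0, 0, 0, 0, 8, 1],
  [0, 0, 0, 0, 0, 8, 1],
  [0, 0, 0, 0, 0, 8, 1],
  [0, 0, 0, 0, 0, 8, 1],
])

```text
clock: 8.1
position: [0.5363, -0.1528, 0.0903]
ee_rot: [-0.0, 0.975, 0.223, 0.001]
contact_force: [0.2, 3.2, 5.8]
width: 0.0224
gripper_force: 58.9
```

Call:
servo_tool([
  [0, 0, 0, 0, 0, 8, 1],
  [0, 0, 0, 0, 0, 8, 1],
  [0, 0, 0, 0, 0, 8, 1],
  [0, 0, 0, 0, 0, 8, 1],
  [0, 0, 0, 0, 0, 6, 1],
])

```text
clock: 8.6
position: [0.536, -0.1521, 0.0903]
ee_rot: [-0.001, 0.994, -0.106, 0.0]
contact_force: [1.6, 5.2, 6.1]
width: 0.0227
gripper_force: 58.9
```

```bash
python3 - <<'E'
from h import *
st();im=snap('wrist','w4.png')
tips('wrist',['drop_hole','crank_square','crank_bore'])
cv2.imwrite('pics/w4c.png',cv2.resize(im[60:270,130:380,::-1],None,fx=2.8,fy=2.8,interpolation=cv2.INTER_CUBIC))
E
```

```text
t 8.6 pos [ 0.536  -0.1521  0.0903] yaw -12.22 q [-1.100e-03  9.943e-01 -1.064e-01  1.000e-04] F [1.6 5.2 6.1] w 0.0227 gf 58.9 q6 1.38
drop_hole [(array([248.6, 175.8]), 0.58)]
crank_square [(array([254.9, 263.6]), 0.79)]
crank_bore [(array([247., 176.]), 0.58)]
```

View pics/w4c.png

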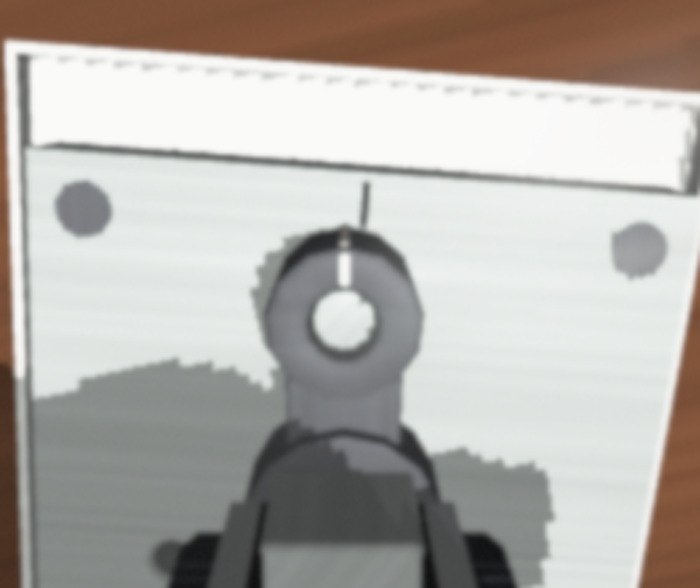

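The chalk line at crop column 344 is still short of the scribed line at (365,205), by about 4 degrees. I'll compute the exact angle from this picture.

```bash
python3 - <<'E'
from h import *
np.set_printoptions(precision=4,suppress=True)
c=cal('wrist');k=lambda x,y:(130+x/2.8,60+y/2.8)
A=lambda p:np.degrees(np.arctan2(p[1],p[0]))
L=lambda x,y,z:atz('',k(x,y),z,c)
print('edge',A(L(50,146,.056)-L(700,193,.056))-90)
s1,s2=L(366,183,.056),L(364,228,.056);print('scribe',s1,s2,A(s1-s2))
b=L(344,321,.08);ch=L(344.5,250,.08);print('bore',b,'chalk',ch,A(ch-b))
r=(L(50,146,.056)-L(700,193,.056))[:2];r/=np.linalg.norm(r)
sc=[A(L(x,y,.056)-L(u,v,.056)) for x,y,u,v in [(83,209,639,249)]];print('screws',sc[0]-90)
sq=L(343,545,.104)-L(343,545,.104)
print('sq front',A(L(265,545,.104)-L(420,543,.104))-90)
# drop hole predicted: inner scribed end + direction; bore lateral offset w.r.t. scribed line through plate axis
pd=np.radians(A(L(50,146,.056)-L(700,193,.056))-90);n=np.array([-np.sin(pd),np.cos(pd)])
print('lateral offset bore vs line',[(b-s)[:2]@n for s in (s1,s2)])
E
```

```text
edge -16.01850149606426
scribe [ 0.5917 -0.1709  0.056 ] [ 0.584  -0.1689  0.056 ] -14.102633725409788
bore [ 0.5738 -0.163   0.08  ] chalk [ 0.5849 -0.1655  0.08  ] -12.30729926977389
screws -16.068834643595792
sq front -11.104050466634732
lateral offset bore vs line [np.float64(0.0025591252633433087), np.float64(0.0028262415358069693)]
```

Call:
servo_tool([
  [0, 0, 0, 0, 0, 2, 1],
  [0, 0, 0, 0, 0, 2, 1],
  [0, 0, 0, 0, 0, 0, 1],
  [0, 0, 0, 0, 0, 0, 1],
  [0, 0, 0, 0, 0, 0, 1],
])

```text
clock: 9.3
position: [0.5363, -0.1522, 0.0903]
ee_rot: [-0.001, 0.99, -0.139, 0.0]
contact_force: [1.8, 4.2, 6.2]
width: 0.0229
gripper_force: 58.9
```

```bash
python3 - <<'E'
from h import *
st();c=cal('wrist');im=snap('wrist','w5.png');np.save('c5.npy',c[3])
cv2.imwrite('pics/w5c.png',cv2.resize(im[60:220,170:330,::-1],None,fx=3.7,fy=3.7,interpolation=cv2.INTER_CUBIC))
E
```

```text
t 9.3 pos [ 0.5363 -0.1522  0.0903] yaw -15.97 q [-1.100e-03  9.903e-01 -1.389e-01  3.000e-04] F [1.8 4.2 6.2] w 0.0229 gf 58.9 q6 1.45
```

View pics/w5c.png

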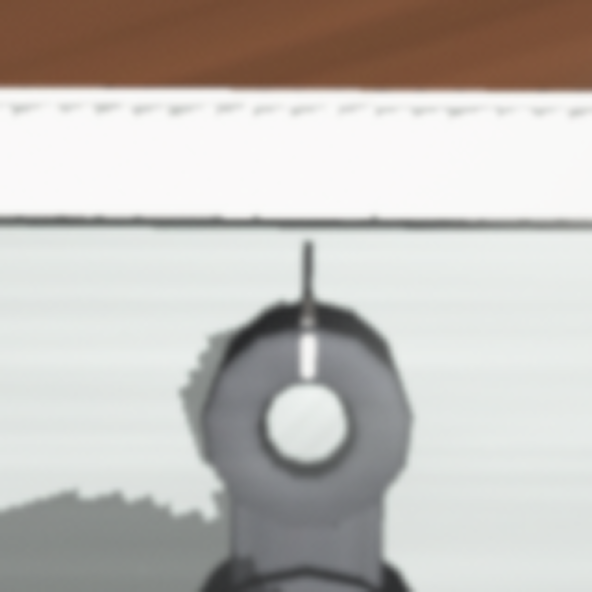

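Chalk and scribed lines coincide at crop column 308, so the bore is over the drop hole. Next I release the crank, lift, and go to the rack.

Call:
servo_tool([
  [0, 0, 0, 0, 0, 0, 0.1],
  [0, 0, 0, 0, 0, 0, 0.1],
  [0, 0, 0, 0, 0, 0, 0.1],
  [0, 0, -1.5, 0, 0, 0, -0.2],
  [0, 0, -3, 0, 0, 0, -0.2],
])

```text
clock: 9.85
position: [0.5337, -0.1529, 0.1326]
ee_rot: [-0.001, 0.99, -0.138, -0.003]
contact_force: [0.5, 0.6, -0.7]
width: 0.0517
gripper_force: 0.0
```

```bash
python3 - <<'E'
from h import *
np.set_printoptions(precision=4,suppress=True)
c=cal('wrist');c5=(c[0],c[1],c[2],np.load('c5.npy'))
print('bore w5',atz('',(253.2,174.6),.08,c5))
st();c=cal('wrist');im=snap('wrist','w6.png');np.save('c6.npy',c[3])
print(tips('wrist',['crank_bore'])[3])
E
```

```text
bore w5 [ 0.5733 -0.1658  0.08  ]
t 9.85 pos [ 0.5337 -0.1529  0.1326] yaw -15.92 q [-0.0005  0.9904 -0.1385 -0.0034] F [ 0.5  0.6 -0.7] w 0.0517 gf 0.0 q6 1.45
crank_bore [(array([249.3, 152.7]), 0.62)]
[[-0.2738 -0.9618  0.002  -0.004 ]
 [-0.9201  0.2626  0.2905  0.5273]
 [-0.2799  0.0777 -0.9569  0.447 ]
 [ 0.      0.      0.      1.    ]]
```

Call:
servo_tool([
  [0, 0, -2.8, 0, 0, 0, -0.2],
  [0, 0, -2.8, 0, 0, 0, -0.2],
  [0, 0, -2.8, 0, 0, 0, -0.2],
  [-1.94, -3.32, 0, 0, 0, 0, -0.2],
  [-1.94, -3.32, 0, 0, 0, 0, -0.2],
])

```text
clock: 10.45
position: [0.517, -0.0791, 0.2189]
ee_rot: [0.0, 0.99, -0.14, 0.001]
contact_force: [-0.1, 0.4, -0.1]
width: 0.0511
gripper_force: 0.0
```

Call:
servo_tool([
  [-1.94, -3.32, 0, 0, 0, 0, -0.2],
  [-1.94, -3.32, 0, 0, 0, 0, -0.2],
  [-1.94, -3.32, 0, 0, 0, 0, -0.2],
  [-1.94, -3.32, 0, 0, 0, 0, -0.2],
  [-1.94, -3.32, 0, 0, 0, 0, -0.2],
])

```text
clock: 10.95
position: [0.4681, 0.1084, 0.218]
ee_rot: [0.0, 0.99, -0.139, -0.0]
contact_force: [0.3, 0.1, 0.7]
width: 0.0513
gripper_force: 0.0
```

Call:
servo_tool([
  [-1.94, -3.32, 0, 0, 0, -4, -0.2],
  [0, 0, 0, 0, 0, -8, -0.2],
  [0, 0, 0, 0, 0, -8, -0.2],
  [0, 0, 0, 0, 0, -8, -0.2],
  [0, 0, 0, 0, 0, -8, -0.2],
])

```text
clock: 11.45
position: [0.459, 0.1445, 0.2179]
ee_rot: [0.0, 0.984, 0.177, -0.001]
contact_force: [0.5, -0.2, -0.6]
width: 0.0511
gripper_force: 0.0
```

```bash
python3 - <<'E'
from h import *
np.set_printoptions(precision=4,suppress=True)
st();c=cal('wrist');im=snap('wrist','w7.png');np.save('c7.npy',c[3])
tips('wrist',['drift','awl','wide_drift','rack'])
for r in finder.silhouettes('drift','wrist'): print(r['box'],round(r['p'],2))
E
```

```text
t 11.45 pos [0.459  0.1445 0.2179] yaw 20.44 q [ 0.0004  0.9841  0.1774 -0.0007] F [ 0.5 -0.2 -0.6] w 0.0511 gf 0.0 q6 1.38
drift [(array([330.4, 207.7]), 0.98), (array([256.3, 174.9]), 0.94), (array([294.9, 266.6]), 0.71)]
awl []
wide_drift [(array([151. , 116.8]), 0.95)]
rack [(array([216.6, 135.6]), 0.67)]
[340.5, 220.1, 46.2, 57.6] 0.88
[299.2, 287.2, 31.8, 81.1] 0.83
[255.6, 190.9, 22.1, 56.1] 0.75
```

View pics/w7.png

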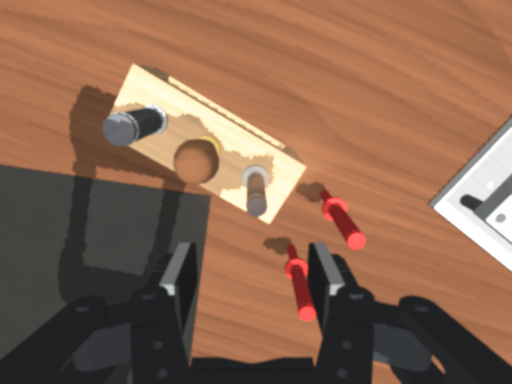

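The drift is in the rack with its collar at about (256,175) and its top at about (258,206). The red look-alikes at (340,220) and (299,287) are not the target. I'll rotate to clear the neighbours and measure again.

Call:
servo_tool([
  [0, 0, 0, 0, 0, -8, -0.2],
  [0, 0, 0, 0, 0, -8, -0.2],
  [0, 0, 0, 0, 0, -8, -0.2],
  [0, 0, 0, 0, 0, -8, -0.2],
  [0, 0, 0, 0, 0, -8, -0.2],
])

```text
clock: 12.25
position: [0.4595, 0.1445, 0.2187]
ee_rot: [0.0, 0.865, 0.502, -0.0]
contact_force: [-0.3, -0.9, 0.2]
width: 0.051
gripper_force: 0.0
```

Call:
servo_tool([
  [0, 0, 0, 0, 0, -8, -0.2],
  [0, 0, 0, 0, 0, -8, -0.2],
  [0, 0, 0, 0, 0, -1.6, -0.2],
  [0, 0, 0, 0, 0, 0, -0.2],
  [0, 0, 0, 0, 0, 0, -0.2],
])

```text
clock: 12.75
position: [0.4595, 0.1446, 0.2187]
ee_rot: [0.0, 0.78, 0.626, -0.0]
contact_force: [-0.3, 0.0, -0.4]
width: 0.0516
gripper_force: 0.0
```

```bash
python3 - <<'E'
from h import *
np.set_printoptions(precision=4,suppress=True)
st();c=cal('wrist');im=snap('wrist','w8.png');np.save('c8.npy',c[3])
tips('wrist',['drift','awl','wide_drift'])
for r in finder.silhouettes('drift','wrist'): 
    print(r['box'],round(r['p'],2))
    R=r['region'];ys=np.where(R.any(1))[0]
    print([(y,np.where(R[y])[0][[0,-1]].tolist()) for y in ys[::4]])
E
```

```text
t 12.75 pos [0.4595 0.1446 0.2187] yaw 77.55 q [ 0.      0.7796  0.6263 -0.    ] F [-0.3  0.  -0.4] w 0.0516 gf 0.0 q6 0.38
drift [(array([266.1, 253.2]), 0.76), (array([191.1, 261.3]), 0.7), (array([256.4, 180.3]), 0.58)]
awl [(array([257.3, 125.5]), 0.77)]
wide_drift []
[256.6, 196.8, 26.2, 57.9] 0.94
[(np.int64(170), [253, 258]), (np.int64(174), [246, 266]), (np.int64(178), [244, 268]), (np.int64(182), [243, 270]), (np.int64(186), [243, 269]), (np.int64(190), [245, 268]), (np.int64(194), [248, 266]), (np.int64(198), [248, 266]), (np.int64(202), [248, 266]), (np.int64(206), [248, 267]), (np.int64(210), [247, 267]), (np.int64(214), [248, 267]), (np.int64(218), [250, 266]), (np.int64(222), [255, 260])]
[199.0, 257.3, 11.6, 36.2] 0.79
[(np.int64(238), [199, 200]), (np.int64(242), [195, 203]), (np.int64(246), [196, 202]), (np.int64(250), [196, 201]), (np.int64(254), [196, 201]), (np.int64(258), [197, 203]), (np.int64(262), [197, 204]), (np.int64(266), [197, 203]), (np.int64(270), [197, 200])]
[264.8, 269.4, 23.1, 71.7] 0.76
[(np.int64(233), [263, 264]), (np.int64(237), [260, 267]), (np.int64(241), [260, 268]), (np.int64(245), [259, 269]), (np.int64(249), [255, 274]), (np.int64(253), [253, 276]), (np.int64(257), [253, 276]), (np.int64(261), [254, 275]), (np.int64(265), [257, 273]), (np.int64(269), [259, 273]), (np.int64(273), [259, 274]), (np.int64(277), [259, 274]), (np.int64(281), [259, 275]), (np.int64(285), [260, 275]), (np.int64(289), [260, 275]), (np.int64(293), [260, 276]), (np.int64(297), [260, 276]), (np.int64(301), [261, 276]), (np.int64(305), [266, 270])]
```

```bash
python3 - <<'E'
from h import *
np.set_printoptions(precision=4,suppress=True)
c=cal('wrist')[:3]
c7=(*c,np.load('c7.npy'));c8=(*c,np.load('c8.npy'));c5=(*c,np.load('c5.npy'));c6=(*c,np.load('c6.npy'))
R=lambda a:np.array([[np.cos(a),-np.sin(a)],[np.sin(a),np.cos(a)]])
rows=[]
for n,p7,p8,z in [('collar',(256,175.5),(256.5,182),.079),('top',(258,207),(257.3,213.5),.15)]:
    a,b=atz('',p7,z,c7),atz('',p8,z,c8);print(n,a,b,'tri',tri([ray('',p7,c7),ray('',p8,c8)]))
    rows.append((a,b))
for a,b in rows:
    M=np.vstack([np.hstack([np.eye(2),R(np.radians(20.4))]),np.hstack([np.eye(2),R(np.radians(77.6))])])
    print('p,e',np.linalg.solve(M,np.r_[a[:2],b[:2]]))
E
```

```text
collar [0.4655 0.1407 0.079 ] [0.4632 0.1415 0.079 ] tri [0.4631 0.1395 0.0702]
top [0.4631 0.1395 0.15  ] [0.4623 0.1401 0.15  ] tri [0.4622 0.1391 0.1473]
p,e [0.4636 0.139  0.0023 0.001 ]
p,e [0.4622 0.1391 0.001  0.    ]
```

Call:
servo_tool([
  [-0.42, 0.45, 0.8, 0, 0, 0, -0.2],
  [0, 0, 3, 0, 0, 0, -0.2],
  [0, 0, 3, 0, 0, 0, -0.2],
  [0, 0, 3, 0, 0, 0, -0.2],
  [0, 0, 0, 0, 0, 0, 0.3],
])

```text
clock: 13.5
position: [0.4597, 0.1387, 0.117]
ee_rot: [-0.002, 0.779, 0.627, -0.004]
contact_force: [-0.5, -0.6, -0.4]
width: 0.038
gripper_force: 0.0
```

Call:
servo_tool([
  [0, 0, 0, 0, 0, 0, 0.3],
  [0, 0, 0, 0, 0, 0, 0.3],
  [0, 0, 0, 0, 0, 0, 1],
  [0, 0, 0, 0, 0, 0, 1],
  [0, 0, 0, 0, 0, 0, 1],
], squeeze=20)

```text
clock: 14.0
position: [0.464, 0.1397, 0.1221]
ee_rot: [0.001, 0.779, 0.627, 0.001]
contact_force: [-0.2, -0.5, 6.0]
width: 0.013
gripper_force: 23.2
```

```bash
python3 - <<'E'
from h import *
st();snap('side','s9.png');snap('wrist','w9.png')
r=finder.silhouettes('drift','wrist');print([(x['box'],round(x['p'],2)) for x in r])
E
```

```text
t 14.0 pos [0.464  0.1397 0.1221] yaw 77.69 q [0.0008 0.7789 0.6272 0.0012] F [-0.2 -0.5  6. ] w 0.013 gf 23.2 q6 0.36
[([259.3, 333.8, 29.4, 56.1], 0.79), ([252.2, 256.1, 36.5, 113.4], 0.67), ([175.3, 293.2, 15.8, 19.2], 0.54)]
```

Call:
servo_tool([
  [0, 0, 0, 0, 0, 0, 1],
  [0, 0, -1, 0, 0, 0, 1],
  [0, 0, -3, 0, 0, 0, 1],
  [0, 0, -4, 0, 0, 0, 1],
  [0, 0, -3, 0, 0, 0, 1],
], squeeze=80)

```text
clock: 14.65
position: [0.4631, 0.1397, 0.233]
ee_rot: [0.0, 0.779, 0.627, 0.001]
contact_force: [1.6, -0.1, 0.0]
width: 0.012
gripper_force: 78.0
```

```bash
python3 - <<'E'
from h import *
st();snap('side','s10.png')
tips('side',['drift','drift_tip'])
E
```

```text
t 14.65 pos [0.4631 0.1397 0.233 ] yaw 77.69 q [3.000e-04 7.789e-01 6.272e-01 6.000e-04] F [ 1.6 -0.1  0. ] w 0.012 gf 78.0 q6 0.36
drift [(array([231. , 197.2]), 0.78), (array([258.5, 234. ]), 0.57), (array([282.5, 246.2]), 0.52)]
drift_tip [(array([262. , 248.7]), 0.67), (array([278.4, 261.6]), 0.63), (array([231.1, 214.6]), 0.55)]
```

Call:
servo_tool([
  [-3.4, 2.12, 0, 0, 0, 0, 1],
  [-3.4, 2.12, 0, 0, 0, 0, 1],
  [-3.4, 2.12, 0, 0, 0, 0, 1],
  [-3.4, 2.12, 0, 0, 0, 0, 1],
  [-3.4, 2.12, 0, 0, 0, 0, 1],
])

```text
clock: 15.3
position: [0.5294, -0.0503, 0.229]
ee_rot: [-0.001, 0.779, 0.627, -0.001]
contact_force: [0.6, 0.6, -0.7]
width: 0.0119
gripper_force: 78.0
```

Call:
servo_tool([
  [-3.4, 2.12, 0, 0, 0, 0, 1],
  [-3.4, 2.12, 0, 0, 0, 0, 1],
  [-3.4, 2.12, 0, 0, 0, 0, 1],
  [0, 0, 2, 0, 0, 0, 1],
  [0, 0, 2, 0, 0, 0, 1],
])

```text
clock: 15.8
position: [0.5701, -0.1636, 0.1886]
ee_rot: [-0.001, 0.78, 0.626, -0.001]
contact_force: [-0.1, -0.7, -1.0]
width: 0.0121
gripper_force: 78.1
```

```bash
python3 - <<'E'
from h import *
st();c=cal('wrist');im=snap('wrist','w11.png');np.save('c11.npy',c[3])
tips('wrist',['drift','drift_tip','crank_bore','crank_square','drop_hole'])
snap('side','s11.png');tips('side',['drift','drift_tip','crank_bore','crank_square'])
for r in finder.silhouettes('drift','wrist')[:2]:
    R=r['region'];ys=np.where(R.any(1))[0];print(r['box'],r['p'],[(y,np.where(R[y])[0][[0,-1]].tolist()) for y in ys[::5]])
a=cv2.imread('pics/w11.png')[120:384,150:350];b=cv2.imread('pics/s11.png')[140:228,220:340]
cv2.imwrite('pics/v11.png',np.hstack([cv2.resize(a,(400,528),interpolation=2),cv2.copyMakeBorder(cv2.resize(b,(400,293),interpolation=2),0,235,0,0,0)]))
E
```

```text
t 15.8 pos [ 0.5701 -0.1636  0.1886] yaw 77.55 q [-1.100e-03  7.796e-01  6.263e-01 -6.000e-04] F [-0.1 -0.7 -1. ] w 0.0121 gf 78.1 q6 -0.18
drift [(array([253.7, 222.6]), 0.95)]
drift_tip [(array([248.9, 195.6]), 0.57)]
crank_bore [(array([254.9, 192.6]), 0.6)]
crank_square [(array([206.5, 192.9]), 0.89)]
drop_hole [(array([254.5, 183.9]), 0.76), (array([211.2, 182.6]), 0.33)]
drift [(array([280.4, 243.7]), 0.73), (array([275.9, 157. ]), 0.68), (array([260.2, 233.9]), 0.65)]
drift_tip [(array([279.6, 258.5]), 0.66), (array([261.8, 249.1]), 0.62), (array([275.6, 170.8]), 0.48)]
crank_bore [(array([275.1, 175.6]), 0.76)]
crank_square [(array([285. , 179.5]), 0.49)]
[252.4, 252.0, 38.2, 122.0] 0.94 [(np.int64(191), [250, 251]), (np.int64(196), [245, 256]), (np.int64(201), [244, 257]), (np.int64(206), [239, 262]), (np.int64(211), [234, 268]), (np.int64(216), [232, 270]), (np.int64(221), [231, 271]), (np.int64(226), [232, 271]), (np.int64(231), [233, 269]), (np.int64(236), [238, 264]), (np.int64(241), [239, 263]), (np.int64(246), [239, 263]), (np.int64(251), [239, 264]), (np.int64(256), [238, 265]), (np.int64(261), [238, 265]), (np.int64(266), [237, 266]), (np.int64(271), [237, 266]), (np.int64(276), [237, 266]), (np.int64(281), [237, 267]), (np.int64(286), [237, 267]), (np.int64(291), [237, 267]), (np.int64(296), [237, 266]), (np.int64(301), [236, 266]), (np.int64(306), [239, 264]), (np.int64(311), [249, 254])]
[228.6, 187.3, 92.1, 53.4] 0.74 [(np.int64(160), [207, 209]), (np.int64(165), [195, 223]), (np.int64(170), [190, 260]), (np.int64(175), [187, 267]), (np.int64(180), [185, 270]), (np.int64(185), [184, 271]), (np.int64(190), [183, 272]), (np.int64(195), [183, 272]), (np.int64(200), [183, 270]), (np.int64(205), [183, 264]), (np.int64(210), [184, 219]), (np.int64(215), [206, 217])]
```

View pics/v11.png

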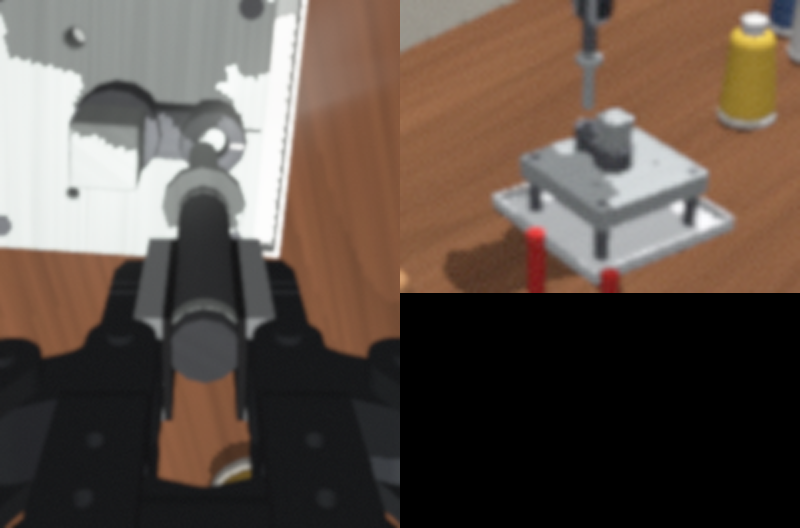

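The tip, at full-picture (250.5,197), is just short of the bore mouth at about (256.5,190.5). I'll work out the offset.

```bash
python3 - <<'E'
from h import *
np.set_printoptions(precision=4,suppress=True)
c=cal('wrist')[:3];c11=(*c,np.load('c11.npy'))
t=np.radians(77.55);X=np.array([np.cos(t),np.sin(t)]);Y=np.array([np.sin(t),-np.cos(t)])
def rep(n,b,tp,ca):
    d=(b-tp)[:2];print(n,b,tp,'tool x,y mm',1e3*d@X,1e3*d@Y)
rep('hand',atz('',(256.5,190.5),.08,c11),atz('',(250.5,197.5),.0965,c11),c11)
rep('net',atz('',(254.9,192.6),.08,c11),atz('',(248.9,195.6),.0965,c11),c11)
rep('side',atz('side',(275.1,175.6),.08),atz('side',(275.6,170.8),.0965),0)
# boss and bore contours by image
im=cv2.imread('pics/w11.png');g=cv2.cvtColor(im,cv2.COLOR_BGR2GRAY)
print(g[180:206,244:276].tolist())
E
```

```text
hand [ 0.5735 -0.1646  0.08  ] [ 0.5691 -0.1638  0.0965] tool x,y mm 0.2143446557653099 4.471223745575462
net [ 0.572 -0.166  0.08 ] [ 0.5683 -0.1622  0.0965] tool x,y mm -2.871469561365362 4.398670858789024
side [ 0.5804 -0.1667  0.08  ] [ 0.5792 -0.1671  0.0965] tool x,y mm 0.6305966508605884 1.1324326986399882
[[92, 94, 98, 102, 105, 107, 109, 111, 111, 112, 113, 114, 115, 116, 122, 132, 141, 150, 157, 159, 158, 153, 143, 129, 117, 116, 149, 205, 235, 243, 244, 243], [95, 100, 103, 105, 107, 108, 110, 111, 112, 112, 113, 114, 114, 116, 125, 141, 151, 156, 159, 162, 163, 160, 154, 142, 128, 119, 138, 188, 230, 241, 243, 243], [99, 103, 105, 107, 108, 108, 110, 111, 112, 112, 113, 115, 118, 122, 131, 144, 154, 156, 159, 162, 163, 163, 159, 152, 140, 127, 134, 178, 224, 238, 241, 241], [102, 105, 106, 107, 107, 109, 110, 110, 112, 116, 123, 133, 142, 146, 148, 152, 154, 155, 157, 160, 163, 163, 161, 156, 149, 137, 134, 165, 209, 227, 229, 231], [104, 106, 106, 107, 108, 108, 109, 111, 117, 131, 156, 180, 193, 196, 187, 176, 165, 157, 155, 159, 161, 161, 161, 158, 154, 145, 136, 147, 
[... 2713 characters left out ...]
, 146, 156, 183, 217, 236, 243, 244, 245, 246, 246], [160, 118, 102, 100, 102, 104, 107, 106, 104, 103, 102, 101, 100, 100, 109, 127, 139, 146, 148, 148, 147, 146, 157, 182, 215, 235, 243, 245, 245, 245, 246, 246], [153, 117, 105, 107, 111, 116, 120, 120, 117, 112, 110, 107, 104, 102, 105, 115, 125, 133, 139, 143, 145, 156, 182, 215, 233, 242, 245, 245, 245, 245, 246, 246], [130, 117, 118, 123, 129, 134, 138, 138, 135, 131, 127, 121, 117, 112, 109, 111, 113, 117, 127, 136, 152, 180, 215, 233, 242, 244, 246, 245, 245, 245, 246, 246], [128, 130, 136, 142, 145, 149, 150, 150, 149, 146, 143, 138, 133, 128, 125, 122, 117, 115, 117, 132, 165, 206, 231, 241, 244, 245, 246, 245, 245, 245, 246, 246]]
```

Call:
servo_tool([
  [0.05, 0.43, 0, 0, 0, 0, 1],
  [0, 0, 0.4, 0, 0, 0, 1],
  [0, 0, 0.4, 0, 0, 0, 1],
  [0, 0, 0.4, 0, 0, 0, 1],
  [0, 0, 0, 0, 0, 0, 1],
])

```text
clock: 16.9
position: [0.5743, -0.1625, 0.1777]
ee_rot: [-0.001, 0.779, 0.627, -0.001]
contact_force: [0.1, 0.2, -0.6]
width: 0.0116
gripper_force: 78.2
```

```bash
python3 - <<'E'
from h import *
np.set_printoptions(precision=4,suppress=True)
st();c=cal('wrist');im=snap('wrist','w12.png');np.save('c12.npy',c[3])
g=cv2.cvtColor(im,cv2.COLOR_RGB2GRAY)
for r in range(164,216,2): print(r,' '.join('%3d'%v for v in g[r,228:288:2]))
b=proj('',np.array([.5735,-.1646,.08]),c);print('old bore est in new img',b)
E
```

```text
t 16.9 pos [ 0.5743 -0.1625  0.1777] yaw 77.68 q [-0.0009  0.7789  0.6272 -0.0005] F [ 0.1  0.2 -0.6] w 0.0116 gf 78.2 q6 -0.18
164 150 150 149 150 149 153 155 153 151 150 151 150 149 150 152 156 154 155 194 244 246 244 240 233 194 205 229 249 251 251
166 150 150 148 150 150 154 155 153 151 150 151 150 149 150 153 157 157 159 201 244 246 247 245 245 242 242 246 250 251 251
168 150 150 148 150 150 154 154 153 151 150 152 150 150 151 155 186 222 224 237 245 246 246 245 245 246 244 247 250 251 251
170 150 150 149 149 150 154 155 154 152 151 152 151 150 152 157 217 247 248 247 245 245 246 244 245 246 244 248 250 251 251
172 151 149 148 149 150 154 154 154 151 151 152 151 150 153 156 192 242 246 246 244 245 245 244 245 245 244 248 250 251 251
174 149 149 148 149 151 154 155 154 149 141 137 135 133 139 150 165 189 232 245 244 245 245 244 245 245 244 249 250 251 251
176 121 125 128 133 137 146 147 144 124  99  92  93  95 102 115 136 154 216 244 244 245 245 244 245 245 244 249 250 251 251
178  63  67  73  78  83  91  93  93  84  82  85  89  93  96 101 106 119 180 241 244 245 245 244 245 245 
[... 1595 characters left out ...]
 245 246 246 248 252 253 253 253 249
206 206 195 193 183 166 124 119 130 140 149 153 154 153 151 145 141 133 121 122 207 243 246 247 246 249 252 253 253 253 248
208 241 240 239 236 205 134 144 150 152 153 154 154 154 153 149 148 146 143 125 167 233 245 246 246 250 252 253 253 252 236
210 242 243 242 218 153 143 152 151 151 153 154 153 153 152 149 147 146 147 143 129 172 238 246 246 250 252 253 253 252 231
212 242 243 233 158 144 150 152 151 150 148 144 134 135 142 143 145 145 147 148 144 141 224 246 246 251 253 253 253 252 236
214 242 243 217 152 151 149 152 149 135 116 106  97  98 101 106 123 141 146 148 148 146 195 244 246 251 253 253 253 250 211
old bore est in new img [251.2618 197.3674]
```

Call:
servo_tool([
  [-0.14, 0.05, 0, 0, 0, 0, 1],
  [0, 0, 0.2, 0, 0, 0, 1],
  [0, 0, 0.1, 0, 0, 0, 1],
  [0, 0, 0.05, 0, 0, 0, 1],
  [0, 0, 0, 0, 0, 0, 1],
])

```text
clock: 17.45
position: [0.5751, -0.1642, 0.1752]
ee_rot: [-0.0, 0.779, 0.627, -0.0]
contact_force: [-1.1, -0.7, -1.5]
width: 0.0121
gripper_force: 78.2
```

Call:
servo_tool([
  [0, 0, 0.03, 0, 0, 0, 1],
  [0, 0, 0.04, 0, 0, 0, 1],
  [0, 0, 0.04, 0, 0, 0, 1],
  [0, 0, 0.04, 0, 0, 0, 1],
  [0, 0, 0, 0, 0, 0, 1],
])

```text
clock: 17.95
position: [0.5752, -0.1642, 0.1737]
ee_rot: [-0.0, 0.779, 0.627, -0.0]
contact_force: [-0.3, 0.9, -1.2]
width: 0.0127
gripper_force: 78.2
```

Call:
servo_tool([
  [0, 0, 0.04, 0, 0, 0, 1],
  [0, 0, 0.04, 0, 0, 0, 1],
  [0, 0, 0.04, 0, 0, 0, 1],
  [0, 0, 0.04, 0, 0, 0, 1],
  [0, 0, 0, 0, 0, 0, 1],
])

```text
clock: 18.45
position: [0.5752, -0.1642, 0.1723]
ee_rot: [0.0, 0.779, 0.627, 0.0]
contact_force: [0.7, 0.2, -0.7]
width: 0.012
gripper_force: 78.2
```

Call:
servo_tool([
  [0, 0, 0.03, 0, 0, 0, 1],
  [0, 0, 0.03, 0, 0, 0, 1],
  [0, 0, 0.03, 0, 0, 0, 1],
  [0, 0, 0.03, 0, 0, 0, 1],
  [0, 0, 0, 0, 0, 0, 1],
])

```text
clock: 18.95
position: [0.5753, -0.1643, 0.1719]
ee_rot: [0.0, 0.779, 0.627, 0.0]
contact_force: [-1.2, 1.2, 5.7]
width: 0.012
gripper_force: 78.7
```

```bash
python3 - <<'E'
from h import *
s=st();print(s['moment'])
c=cal('wrist');im=snap('wrist','w13.png');s=manip.get_state();print(s['moment'],s['contact_force'])
print([ (r['at'],r['p']) for l in ('crank_bore','drift_tip') for r in finder.tip_of(l,'wrist')])
g=cv2.cvtColor(im,cv2.COLOR_RGB2GRAY)
for r in range(176,212,2): print(r,' '.join('%3d'%v for v in g[r,228:276:2]))
snap('side','s13.png');print([ (r['at'],r['p']) for l in ('crank_bore','drift_tip','drift') for r in finder.tip_of(l,'side')][:6])
s=manip.get_state();print(s['moment'],s['contact_force'])
E
```

```text
t 18.95 pos [ 0.5753 -0.1643  0.1719] yaw 77.68 q [5.000e-04 7.789e-01 6.272e-01 2.000e-04] F [-1.2  1.2  5.7] w 0.012 gf 78.7 q6 -0.18
[ 0.16953064  0.3612294  -0.02862063]
[0.11674717 0.35903384 0.04212511] [-0.59996541  0.65210225  5.80958215]
[([247.4, 200.1], 0.61), ([248.8, 194.4], 0.37), ([249.7, 197.7], 0.83)]
176 120 124 128 135 140 145 135 108  87  83  86  88  91 109 133 151 214 243 243 245 245 244 245 245
178  63  67  72  78  83  89  84  74  76  80  82  87  90  94 101 114 173 240 243 245 244 244 245 245
180  60  62  64  65  68  71  74  77  80  84  88  92  95  97  98 101 133 225 242 245 244 244 245 245
182  80  81  80  81  80  77  79  83  89  93  97 100 102 101 100 100 105 162 231 244 244 244 245 244
184  88  90  92  92  85  82  87  96 104 105 107 110 111 109 106 102 101 108 192 243 244 244 245 245
186 104 118 115  93  85  92  98 103 104 105 107 108 109 110 110 108 102  98 161 242 245 244 246 245
188 143 146 132  92  92  98 101 101 101 102 103 105 105 105 107 109 105  97 145 236 244 245 246 245
190 151 143 104  89  96  97  97  98 100  99 100 103 104 103 104 104 107 114 114 
[... 535 characters left out ...]
 138 144 148 129 102 109  99 101 106 104 102 100 131 177 185 188 220 244 246 246 246
204 148 147 130 132 140 143 125 101 105 117 129 138 135 127 116 110 113 126 161 234 245 246 246 247
206 175 173 162 138 132 124 120 130 141 150 153 154 153 150 145 140 133 121 152 233 245 246 246 247
208 237 236 234 191 123 121 143 151 152 153 154 154 154 152 149 147 147 141 130 180 235 246 246 248
210 243 243 240 196 129 142 151 151 151 153 154 153 152 151 148 147 146 147 143 129 173 239 246 248
[([276.2, 179.4], 0.47), ([275.2, 176.3], 0.6), ([174.8, 231.3], 0.52), ([279.0, 260.6], 0.5), ([262.7, 248.8], 0.47), ([282.4, 245.4], 0.76)]
[0.0871722  0.32284959 0.04779288] [-1.53472813  0.48186981  5.53888263]
```

```bash
python3 - <<'E'
from h import *
np.set_printoptions(precision=4,suppress=True)
c=cal('wrist')
print(proj('',np.array([.5745,-.1648,.08]),c),atz('',(248.2,199),.08,c),atz('',(251.5,197.7),.08,c))
im=cv2.imread('pics/w13.png');g=cv2.cvtColor(im,cv2.COLOR_BGR2GRAY)
for r in range(188,205): print(r,g[r,236:264].tolist())
E
```

```text
[250.4422 197.7188] [ 0.5727 -0.1654  0.08  ] [ 0.5752 -0.1649  0.08  ]
188 [92, 96, 98, 100, 101, 100, 101, 102, 101, 102, 102, 102, 103, 104, 105, 105, 105, 106, 105, 106, 107, 109, 109, 107, 105, 102, 97, 102]
189 [94, 97, 98, 99, 99, 99, 100, 100, 101, 100, 101, 101, 101, 102, 103, 103, 104, 104, 103, 104, 106, 106, 107, 106, 105, 104, 103, 103]
190 [96, 98, 97, 98, 97, 98, 98, 98, 100, 100, 99, 99, 100, 102, 103, 104, 104, 104, 103, 103, 104, 105, 104, 105, 107, 111, 114, 111]
191 [96, 96, 96, 96, 96, 96, 97, 98, 101, 103, 102, 99, 100, 102, 104, 104, 104, 104, 103, 103, 103, 104, 104, 103, 110, 123, 131, 126]
192 [95, 95, 95, 94, 95, 95, 99, 105, 110, 110, 106, 102, 102, 102, 104, 104, 105, 104, 104, 103, 103, 102, 102, 104, 114, 133, 143, 140]
193 [94, 94, 94, 94, 94, 101, 113, 124, 126, 118, 108, 103, 102, 102, 103, 104, 104, 104, 104, 103, 103, 103, 106, 110, 121, 138, 147, 145]
194 [94, 94, 93, 92, 95, 116, 143, 151, 140, 122, 107, 102, 102, 102, 102, 104, 103, 104, 103, 102, 102, 107, 116, 125, 132, 142, 149, 149]
195 [99, 95, 93, 92, 100, 135, 176, 180, 155, 123, 106, 101
[... 675 characters left out ...]
45, 135, 118, 119, 160, 190, 168, 124, 102, 98, 100, 100, 101, 101, 100, 101, 101, 100, 102, 124, 177, 225, 238, 238, 237, 236]
201 [145, 147, 147, 138, 123, 108, 126, 152, 140, 113, 100, 99, 99, 100, 102, 102, 101, 101, 100, 99, 101, 119, 164, 209, 226, 229, 229, 229]
202 [144, 147, 148, 143, 129, 109, 102, 110, 109, 101, 99, 100, 101, 104, 106, 106, 104, 103, 102, 100, 100, 107, 131, 160, 177, 182, 185, 190]
203 [143, 146, 146, 143, 131, 113, 97, 94, 97, 100, 103, 107, 110, 115, 120, 120, 116, 113, 110, 106, 103, 104, 110, 122, 132, 139, 145, 152]
204 [140, 143, 143, 137, 125, 112, 101, 101, 105, 111, 117, 123, 129, 134, 138, 138, 135, 131, 127, 122, 116, 112, 110, 112, 113, 118, 126, 136]
```

Call:
servo_tool([
  [0, 0, -0.15, 0, 0, 0, 1],
  [-0.03, -0.2, 0, 0, 0, 0, 1],
  [0, 0, 0, 0, 0, 0, 1],
  [0, 0, 0.1, 0, 0, 0, 1],
  [0, 0, 0, 0, 0, 0, 1],
])

```text
clock: 19.8
position: [0.5731, -0.1642, 0.1717]
ee_rot: [0.0, 0.779, 0.627, -0.0]
contact_force: [-0.3, 1.2, 2.5]
width: 0.012
gripper_force: 78.3
```

```bash
cat >> h.py <<'E'
def dump(f,r0=188,r1=206,a=234,b=272):
    im=snap('wrist',f);g=cv2.cvtColor(im,cv2.COLOR_RGB2GRAY)
    print('    ',' '.join('%3d'%v for v in range(a,b)))
    for r in range(r0,r1): print(r,' '.join('%3d'%v for v in g[r,a:b]))
E
python3 - <<'E'
from h import *
s=st();print(s['moment']);dump('w14.png')
E
```

```text
t 19.8 pos [ 0.5731 -0.1642  0.1717] yaw 77.68 q [ 1.000e-04  7.789e-01  6.272e-01 -1.000e-04] F [-0.3  1.2  2.5] w 0.012 gf 78.3 q6 -0.18
[0.07414872 0.21487408 0.02242263]
     234 235 236 237 238 239 240 241 242 243 244 245 246 247 248 249 250 251 252 253 254 255 256 257 258 259 260 261 262 263 264 265 266 267 268 269 270 271
188 105  95  90  87  90  94  98 100 101 101 101 103 102 102 102 102 103 103 104 104 105 105 105 105 106 108 114 127 136 139 132 117 110 145 205 234 241 242
189 111  95  87  87  91  96  98  99  99 100 100 100 101 101 101 102 102 102 103 102 104 103 102 103 104 107 118 136 148 149 143 130 117 130 174 212 227 230
190 117  95  87  87  94  97  98  98  99  98  98  99  99  99 101 101 102 102 102 104 102 102 102 101 102 105 117 137 150 153 150 142 128 120 138 169 190 199
191 118  96  87  91  95  97  97  97  97  97  97  98  98 100 102 102 103 104 104 104 103 101 100 100 101 103 112 130 145 152 152 147 138 125 127 154 176 186
192 119  97  90  93  96  97  96  97  96  95  96  97  99 100 101 103 104 104 104 105 103 102 100  98  99 101 107 121 139 149 152 150 144 135 137 1
[... 1338 characters left out ...]
 101 101 100  98  96  93 105 137 175 205 219 221 223 227 223 206 211 233 243
202 141 136 135 139 141 143 145 145 140 128 112 102  99 100 102 104 105 106 104 103 101  99  99  97  97 107 129 150 167 174 175 177 181 179 186 218 237 244
203 144 139 136 136 138 140 140 137 132 122 110 103 103 107 111 115 119 119 116 113 110 106 103 100  99 106 120 133 142 147 149 149 149 154 183 225 241 245
204 146 139 135 134 133 132 128 123 119 114 111 112 117 123 129 134 138 138 135 131 127 122 116 111 108 107 111 119 128 136 141 142 144 155 195 231 242 245
205 151 146 139 132 127 122 116 114 115 120 124 130 137 141 146 149 150 150 149 147 143 138 134 128 125 120 117 116 118 125 133 138 146 172 216 237 244 245
```

Call:
servo_tool([
  [0, 0, 0.03, 0, 0, 0, 1],
  [-0.03, 0, 0, 0, 0, 0, 1],
  [-0.03, 0, 0, 0, 0, 0, 1],
  [-0.03, 0, 0, 0, 0, 0, 1],
  [0, 0, 0, 0, 0, 0, 1],
])

```text
clock: 20.35
position: [0.5729, -0.1649, 0.1707]
ee_rot: [-0.0, 0.779, 0.627, -0.0]
contact_force: [0.3, -0.0, -0.8]
width: 0.0122
gripper_force: 78.2
```

Call:
servo_tool([
  [0, 0, 0.05, 0, 0, 0, 1],
  [0, 0, 0.05, 0, 0, 0, 1],
  [0, 0, 0.05, 0, 0, 0, 1],
  [0, 0, 0.05, 0, 0, 0, 1],
  [0, 0, 0, 0, 0, 0, 1],
])

```text
clock: 20.85
position: [0.5729, -0.1649, 0.1691]
ee_rot: [-0.0, 0.779, 0.627, -0.0]
contact_force: [1.1, -0.3, -1.4]
width: 0.0119
gripper_force: 78.2
```

In the bore: no force and still descending. Continuing to the pin, and then through it.

Call:
servo_tool([
  [0, 0, 0.08, 0, 0, 0, 1],
  [0, 0, 0.08, 0, 0, 0, 1],
  [0, 0, 0.08, 0, 0, 0, 1],
  [0, 0, 0.08, 0, 0, 0, 1],
  [0, 0, 0.06, 0, 0, 0, 1],
])

```text
clock: 21.35
position: [0.5729, -0.165, 0.1654]
ee_rot: [0.0, 0.779, 0.627, -0.0]
contact_force: [-0.5, 0.2, -0.3]
width: 0.0122
gripper_force: 78.2
```

Call:
servo_tool([
  [0, 0, 0.06, 0, 0, 0, 1],
  [0, 0, 0.06, 0, 0, 0, 1],
  [0, 0, 0.06, 0, 0, 0, 1],
  [0, 0, 0.06, 0, 0, 0, 1],
  [0, 0, 0, 0, 0, 0, 1],
])

```text
clock: 21.85
position: [0.5729, -0.165, 0.1629]
ee_rot: [-0.0, 0.779, 0.627, -0.0]
contact_force: [0.3, -0.1, -0.7]
width: 0.0123
gripper_force: 78.2
```

```bash
python3 - <<'E'
from h import *
st();dump('w15.png',170,230,226,276)
for l in ('drift','drift_tip','crank_bore','pin'): print(l,[(np.round(r['at'],1),round(r['p'],2)) for r in finder.tip_of(l,'wrist')][:3])
E
```

```text
t 21.85 pos [ 0.5729 -0.165   0.1629] yaw 77.68 q [-0.      0.7789  0.6272 -0.    ] F [ 0.3 -0.1 -0.7] w 0.0123 gf 78.2 q6 -0.18
     226 227 228 229 230 231 232 233 234 235 236 237 238 239 240 241 242 243 244 245 246 247 248 249 250 251 252 253 254 255 256 257 258 259 260 261 262 263 264 265 266 267 268 269 270 271 272 273 274 275
170 151 151 151 151 150 148 149 149 150 150 150 153 155 156 156 154 154 153 152 151 151 152 153 152 151 150 150 150 151 151 152 154 156 158 157 156 155 156 158 161 169 199 229 241 245 245 238 214 178 166
171 151 151 152 151 150 149 149 149 150 150 151 153 154 155 156 154 154 153 152 150 150 152 152 152 151 151 150 150 151 152 152 154 157 158 157 156 156 157 159 161 167 192 226 240 244 245 239 220 192 179
172 150 150 151 151 150 149 150 150 150 150 150 153 154 155 156 155 154 153 152 150 151 152 153 152 152 151 150 150 152 152 153 155 157 158 157 157 156 158 160 166 177 201 229 240 244 245 241 231 221 211
173 151 151 152 151 150 149 149 150 150 150 151 153 154 155 155 154 153 153 152 151 151 152 152 152 151 151 151 151 151 152 153 156 158 158 157 158 157 15
[... 10934 characters left out ...]
 55  55  55  55  55  54  54  54  53  53  53  52  51  52  51  50  49  48  48  52  75 110 135 147 171 213 237 242 242 243 245 245 246
228 241 241 242 242 242 233 208 173 155 152 150 146 130  99  69  56  55  55  54  54  55  54  54  54  53  52  53  52  52  52  51  49  49  49  48  47  49  68 100 130 145 159 195 230 239 240 243 245 245 246
229 241 241 242 243 242 236 218 181 158 152 150 144 126  95  66  55  54  54  54  54  53  53  54  53  51  52  51  52  50  50  48  49  48  49  47  47  49  63  97 128 143 153 185 223 235 240 244 245 245 246
drift [(array([254.2, 220.8]), 0.79), (array([207.3, 187.5]), 0.31)]
drift_tip [(array([252.8, 197.8]), 0.56)]
crank_bore [(array([251.9, 200.7]), 0.76)]
pin []
```

Call:
servo_tool([
  [0, 0, 0.05, 0, 0, 0, 1],
  [0, 0, 0.05, 0, 0, 0, 1],
  [0, 0, 0.05, 0, 0, 0, 1],
  [0, 0, 0.05, 0, 0, 0, 1],
  [0, 0, 0, 0, 0, 0, 1],
])

```text
clock: 22.6
position: [0.573, -0.165, 0.1609]
ee_rot: [0.0, 0.779, 0.627, -0.0]
contact_force: [-0.5, -0.6, -1.5]
width: 0.0121
gripper_force: 78.2
```

Call:
servo_tool([
  [0, 0, 0.05, 0, 0, 0, 1],
  [0, 0, 0.05, 0, 0, 0, 1],
  [0, 0, 0.05, 0, 0, 0, 1],
  [0, 0, 0.05, 0, 0, 0, 1],
  [0, 0, 0, 0, 0, 0, 1],
])

```text
clock: 23.1
position: [0.5729, -0.165, 0.1589]
ee_rot: [-0.0, 0.779, 0.627, -0.0]
contact_force: [-0.2, -0.4, -1.3]
width: 0.012
gripper_force: 78.2
```

```bash
python3 - <<'E'
from h import *
st();
for n in ('side','wrist'):
    snap(n,n[0]+'16.png')
    for l in ('pin','drift_tip','drift','crank_bore','drop_hole'): print(n,l,[(np.round(r['at'],1),round(r['p'],2)) for r in finder.tip_of(l,n)][:4])
    print([(np.round(r['box'],1),round(r['p'],2)) for r in finder.silhouettes('drift',n)][:4],[(np.round(r['box'],1),round(r['p'],2)) for r in finder.silhouettes('crank',n)][:2])
s=np.array([.5729,-.165,0]);print([proj('side',s+[0,0,z]).round(1) for z in (.067,.08,.112,.117)])
E
```

```text
t 23.1 pos [ 0.5729 -0.165   0.1589] yaw 77.68 q [-0.      0.7789  0.6272 -0.    ] F [-0.2 -0.4 -1.3] w 0.012 gf 78.2 q6 -0.18
side pin [(array([282.9, 179.4]), 0.27)]
side drift_tip [(array([279.5, 261.2]), 0.72), (array([262. , 247.3]), 0.61), (array([273.7, 178.4]), 0.43)]
side drift [(array([283. , 245.5]), 0.65), (array([259. , 236.2]), 0.63), (array([276.1, 168.9]), 0.49)]
side crank_bore []
side drop_hole [(array([278.6, 183.4]), 0.61)]
[(array([282.1, 241.8,   6.5,  40.8]), 0.72), (array([261.3, 229.1,   9.8,  42.1]), 0.51), (array([277.9, 168.6,   6.6,  25.4]), 0.41)] [(array([280. , 184.2,  16.3,  18.3]), 0.53)]
wrist pin []
wrist drift_tip [(array([247.9, 196.4]), 0.88)]
wrist drift [(array([251.7, 217.1]), 0.74), (array([252.4, 203.4]), 0.16)]
wrist crank_bore [(array([250.3, 205.3]), 0.89)]
wrist drop_hole [(array([252.4, 194.3]), 0.56)]
[(array([252.4, 253.4,  39.8, 115.5]), 0.61)] [(array([221.4, 200.9, 101.2,  65.7]), 0.8)]
[array([276.7, 180.3]), array([276.7, 176.5]), array([277., 167.]), array([277. , 165.5])]
```

Call:
servo_tool([
  [0, 0, 0.05, 0, 0, 0, 1],
  [0, 0, 0.05, 0, 0, 0, 1],
  [0, 0, 0.05, 0, 0, 0, 1],
  [0, 0, 0.05, 0, 0, 0, 1],
  [0, 0, 0, 0, 0, 0, 1],
])

```text
clock: 24.4
position: [0.573, -0.165, 0.1569]
ee_rot: [0.0, 0.779, 0.627, -0.0]
contact_force: [-1.1, -1.4, -1.0]
width: 0.0118
gripper_force: 78.2
```

Call:
servo_tool([
  [0, 0, 0.05, 0, 0, 0, 1],
  [0, 0, 0.05, 0, 0, 0, 1],
  [0, 0, 0.05, 0, 0, 0, 1],
  [0, 0, 0.05, 0, 0, 0, 1],
  [0, 0, 0, 0, 0, 0, 1],
])

```text
clock: 24.9
position: [0.5729, -0.165, 0.1549]
ee_rot: [-0.0, 0.779, 0.627, -0.0]
contact_force: [-0.2, -0.7, -1.0]
width: 0.0119
gripper_force: 78.2
```

Call:
servo_tool([
  [0, 0, 0.05, 0, 0, 0, 1],
  [0, 0, 0.05, 0, 0, 0, 1],
  [0, 0, 0.05, 0, 0, 0, 1],
  [0, 0, 0.05, 0, 0, 0, 1],
  [0, 0, 0.05, 0, 0, 0, 1],
])

```text
clock: 25.4
position: [0.5729, -0.165, 0.1524]
ee_rot: [0.0, 0.779, 0.627, -0.0]
contact_force: [0.4, -0.3, -0.8]
width: 0.0121
gripper_force: 78.2
```

Call:
servo_tool([
  [0, 0, 0.05, 0, 0, 0, 1],
  [0, 0, 0.05, 0, 0, 0, 1],
  [0, 0, 0.05, 0, 0, 0, 1],
  [0, 0, 0.05, 0, 0, 0, 1],
  [0, 0, 0.05, 0, 0, 0, 1],
])

```text
clock: 25.9
position: [0.5729, -0.165, 0.1499]
ee_rot: [0.0, 0.779, 0.627, -0.0]
contact_force: [-0.8, -0.6, -1.6]
width: 0.0118
gripper_force: 78.2
```

```bash
python3 - <<'E'
from h import *
st()
for n in ('side','top'):
    snap(n,n[0]+'17.png')
    print(n,[(np.round(r['at'],1),round(r['p'],2)) for l in ('pin','drift') for r in finder.tip_of(l,n)][:5],[(np.round(r['box'],1),round(r['p'],2)) for r in finder.silhouettes('pin',n)][:4])
a=cv2.imread('pics/s0.png').astype(int);b=cv2.imread('pics/s17.png').astype(int)
d=abs(a-b).max(2)[170:225,245:325]
for r in range(14,54,2): print(170+r,' '.join('%3d'%v for v in d[r,::3]))
print([proj('side',np.array([.5729,-.165,z])).round(1) for z in (.007,.04,.056)])
E
```

```text
t 25.9 pos [ 0.5729 -0.165   0.1499] yaw 77.69 q [ 0.000e+00  7.789e-01  6.272e-01 -1.000e-04] F [-0.8 -0.6 -1.6] w 0.0118 gf 78.2 q6 -0.18
side [(array([322.5, 174.9]), 0.41), (array([256.5, 234.4]), 0.74), (array([282.7, 246.9]), 0.67), (array([278.8, 170.4]), 0.6)] []
top [(array([214. , 251.9]), 0.51), (array([218.7, 229.4]), 0.45)] []
184   2   3   4   4   2  27  54  63  54  88 100  43   9   1  12   4   5   6   5   6   4   2   4   5   7   3   5
186   4   4   4   5   2  47  67  67  67  69  79  61  14  28   6   5   4   5   3   4   6   4   4   5   5   3   2
188   2   2   5   4  17  60  66  67  67  67  66  36  44  33  52   5   3   5   5   3   5   3   6   5   6   2   4
190   3   3   4   4   2  34  65  67  65  65  65  28   5  53  19   6   4   5   5   5   4   5   6   5   5   6   5
192   4   2   3   6   3   4  37  66  66  67  65  52  49  67 137  15   3   4   4   4   5   5   6   4   4   5   4
194   7   4   3   2  20   4   2  42  65  67  67  51  41  79 151  14   3   4   5   4   5   7   5   8   5   3   7
196   4   5   6  25  13   2   5   1  45  66  68  58  32  69 101  10   4   5   6   4   
[... 851 characters left out ...]
 4   1  25   4   3   5   6   5   4   4   4   5   3   4   2   6   2   2
214  51  51  52  50  36   6   4   4  16   4   5   3   4   3   6   4   4   5   4   4   5   4   3   4   7   5   3
216  54  52  49  48  37   3  21  12   9  16   3   5   6   4   4   4   4   4   5   4   3   4   3   3   3   3   6
218  49  54  50  50  37   9  24  48   7   3   5   4   4  12   5   3   4   4   2   3   6   2   6   3   4   2   3
220  51  44  47  49  41   4  19  50  38   2   3   3  20  43   2   2   5   4   4   2   5   2   4   3   3   6   4
222  48  49  48  52  42   9  17  10   1   5   2   5   4  18   2   4   2   8   7   4   6   4   4   4   4   3   6
[array([276.3, 197.4]), array([276.5, 188.1]), array([276.6, 183.5])]
```

Call:
servo_tool([
  [0, 0, 0.05, 0, 0, 0, 1],
  [0, 0, 0.05, 0, 0, 0, 1],
  [0, 0, 0.05, 0, 0, 0, 1],
  [0, 0, 0.05, 0, 0, 0, 1],
  [0, 0, 0.05, 0, 0, 0, 1],
])

```text
clock: 26.8
position: [0.5729, -0.165, 0.1474]
ee_rot: [0.0, 0.779, 0.627, -0.0]
contact_force: [0.4, 0.3, -1.1]
width: 0.0122
gripper_force: 78.2
```

Call:
servo_tool([
  [0, 0, 0.04, 0, 0, 0, 1],
  [0, 0, 0.04, 0, 0, 0, 1],
  [0, 0, 0.04, 0, 0, 0, 1],
  [0, 0, 0, 0, 0, 0, 1],
  [0, 0, 0, 0, 0, 0, 1],
])

```text
clock: 27.3
position: [0.573, -0.165, 0.1463]
ee_rot: [0.0, 0.779, 0.627, -0.0]
contact_force: [-0.2, -0.6, -0.4]
width: 0.0118
gripper_force: 78.2
```

Call:
servo_tool([
  [0, 0, 0.1, 0, 0, 0, 1],
  [0, 0, 0.1, 0, 0, 0, 1],
  [0, 0, 0.1, 0, 0, 0, 1],
  [0, 0, 0.1, 0, 0, 0, 1],
  [0, 0, 0, 0, 0, 0, 1],
])

```text
clock: 27.8
position: [0.5729, -0.165, 0.1421]
ee_rot: [-0.0, 0.779, 0.627, -0.0]
contact_force: [0.4, 0.2, -0.3]
width: 0.0125
gripper_force: 78.2
```

Call:
servo_tool([
  [0, 0, 0.1, 0, 0, 0, 1],
  [0, 0, 0.1, 0, 0, 0, 1],
  [0, 0, 0.1, 0, 0, 0, 1],
  [0, 0, 0.1, 0, 0, 0, 1],
  [0, 0, 0, 0, 0, 0, 1],
])

```text
clock: 28.3
position: [0.5729, -0.165, 0.1381]
ee_rot: [-0.0, 0.779, 0.627, -0.0]
contact_force: [-0.7, -0.7, -1.5]
width: 0.012
gripper_force: 78.2
```

```bash
python3 - <<'E'
from h import *
st()
snap('side','s18.png')
print([(l,np.round(r['at'],1),round(r['p'],2)) for l in ('drift','crank_bore') for r in finder.tip_of(l,'side')][:6])
snap('wrist','w18.png');print([(l,np.round(r['at'],1),round(r['p'],2)) for l in ('drift','crank_bore','drift_tip','crank_square') for r in finder.tip_of(l,'wrist')][:6])
# tray region visible change, side: compare the slot between plate and tray
a=cv2.imread('pics/s11.png').astype(int);b=cv2.imread('pics/s18.png').astype(int)
d=(abs(a-b).max(2)>30).astype(np.uint8);d[:170]=0
n,_,st_,ce=cv2.connectedComponentsWithStats(d)
for i in range(1,n):
    if st_[i,4]>=3: print(st_[i],ce[i].round(1))
E
```

```text
t 28.3 pos [ 0.5729 -0.165   0.1381] yaw 77.68 q [-0.000e+00  7.789e-01  6.272e-01 -1.000e-04] F [-0.7 -0.7 -1.5] w 0.012 gf 78.2 q6 -0.18
[('drift', array([277.7, 172.9]), 0.64), ('drift', array([261., 233.]), 0.59), ('drift', array([281.1, 244.3]), 0.54), ('crank_bore', array([275.2, 176.8]), 0.49)]
[('drift', array([251.6, 220.6]), 0.73), ('crank_bore', array([249.3, 217. ]), 0.88), ('crank_square', array([186.9, 214.9]), 0.57)]
[272 170   9   5  29] [275.9 172.2]
[355 170  13  90 224] [361.  207.4]
[409 170  11  84 344] [414.3 206. ]
[281 173   5   5  18] [283.  175.1]
[266 182   6   4  17] [268.3 183.8]
[257 185   3   2   4] [258.  185.8]
[282 193   5   4  15] [284.3 194.4]
[262 198   4   2   8] [263.5 198.5]
[283 199   4   4  11] [284.2 200.5]
[252 200   5   3  12] [254.2 201.1]
[245 211   6   2   7] [247.4 211.4]
[237 213   7   2  11] [239.8 213.5]
[233 216  19  21  82] [240.5 226.1]
[265 221   7   3  11] [268.  222.1]
[280 220   5   4  17] [281.9 221.5]
[254 225   4   2   5] [255.6 225.6]
[286 225  26  27  77] [297.8 237.2]
[252 229   7  10  19] [254.1 232.5]
[286 232   8  11  28] [289.3 236.8]
[254 241   4   7  15] [255.5 244.2]
[263 243  17  13  73] [271.2 250.5]
[285 245  11   6  40] [290.3 247.5]
[310 254   3   3   8] [311.1 254.9]
[262 256  13  13  45] [267.8 262.8]
[311 258   9  10  18] [314.4 261.9]
[379 261  44  25 369] [406. 276.]
[366 262   3  11  21] [366.7 267.4]
[278 270   3   6   7] [279.1 272.6]
[373 276   5   3  13] [375.  277.2]
[332 284  18  10  85] [340.6 288.4]
[353 319   3   3   8] [353.9 319.9]
```

Call:
servo_tool([
  [0, 0, -1, 0, 0, 0, 1],
  [0, 0, -1.5, 0, 0, 0, 1],
  [0, 0, -2, 0, 0, 0, 1],
  [0, 0, -2.5, 0, 0, 0, 1],
  [0, 0, -2.5, 0, 0, 0, 1],
])

```text
clock: 29.2
position: [0.5728, -0.1648, 0.2348]
ee_rot: [-0.0, 0.779, 0.627, 0.0]
contact_force: [0.3, -0.7, -0.4]
width: 0.0117
gripper_force: 78.0
```

```bash
python3 - <<'E'
from h import *
st();c=cal('wrist')
p=proj('',np.array([.5727,-.1654,.08]),c).round().astype(int);print(p)
dump('w19.png',p[1]-10,p[1]+9,p[0]-12,p[0]+22)
print([(l,np.round(r['at'],1),round(r['p'],2)) for l in ('pin','crank_bore','drift_tip','drop_hole') for r in finder.tip_of(l,'wrist')])
E
```

```text
t 29.2 pos [ 0.5728 -0.1648  0.2348] yaw 77.68 q [-0.      0.7789  0.6272  0.    ] F [ 0.3 -0.7 -0.4] w 0.0117 gf 78.0 q6 -0.18
[252 176]
     240 241 242 243 244 245 246 247 248 249 250 251 252 253 254 255 256 257 258 259 260 261 262 263 264 265 266 267 268 269 270 271 272 273
166  98  93 101 109 115 119 126 135 141 143 145 149 152 155 156 155 153 154 155 153 146 132 116 116 166 226 244 246 246 246 247 247 246 246
167  92  99 117 130 135 138 141 146 149 149 149 150 152 153 154 153 153 155 158 158 155 145 131 122 161 222 242 246 246 246 246 247 246 246
168  98 112 130 139 143 145 148 149 149 147 147 150 153 153 153 151 151 154 158 159 158 153 143 133 154 210 238 245 245 245 246 246 246 245
169 108 125 137 143 146 147 147 146 144 143 149 158 164 162 154 146 146 151 156 158 159 157 152 143 149 189 227 238 240 241 242 242 242 244
170 120 134 141 145 146 147 144 138 134 139 152 167 173 167 153 139 136 143 153 158 159 159 157 152 150 170 202 220 223 225 226 226 230 238
171 130 140 144 147 147 144 135 125 122 130 143 154 158 153 140 126 124 134 148 156 158 159 159 157 153 157 179 196 205 2
[... 1272 characters left out ...]
45 247
181 142 145 149 153 156 158 155 147 136 127 122 121 122 123 127 132 142 154 162 164 164 163 163 166 188 223 239 244 245 245 246 245 245 247
182 154 148 149 153 155 158 160 158 152 145 141 139 140 140 144 148 155 162 165 165 163 163 163 175 205 232 242 244 245 245 245 245 245 247
183 188 166 155 152 154 158 161 162 161 159 157 156 157 157 158 159 162 165 165 164 162 162 169 194 224 239 244 244 245 245 245 245 246 248
184 225 199 173 161 156 156 158 161 162 163 163 164 165 165 164 163 164 165 163 162 161 169 188 219 236 243 245 244 245 246 246 245 246 248
[('crank_bore', array([251.3, 176.2]), 0.63), ('drift_tip', array([248.8, 196.6]), 0.61), ('drop_hole', array([248.9, 170.3]), 0.87)]
```

The bore now shows dark walls, where before the bright pin top filled it, so the pin is out. Next I return the drift to its hole.

Call:
servo_tool([
  [3.43, -2.14, 0, 0, 0, 0, 1],
  [3.43, -2.14, 0, 0, 0, 0, 1],
  [3.43, -2.14, 0, 0, 0, 0, 1],
  [3.43, -2.14, 0, 0, 0, 0, 1],
  [3.43, -2.14, 0, 0, 0, 0, 1],
])

```text
clock: 29.95
position: [0.5032, 0.0268, 0.2316]
ee_rot: [-0.001, 0.779, 0.627, -0.001]
contact_force: [0.0, 0.1, -1.4]
width: 0.012
gripper_force: 78.2
```

Call:
servo_tool([
  [3.43, -2.14, 0, 0, 0, 0, 1],
  [3.43, -2.14, 0, 0, 0, 0, 1],
  [3.43, -2.14, 0, 0, 0, 0, 1],
  [0, 0, 2, 0, 0, 0, 1],
  [0, 0, 2, 0, 0, 0, 1],
])

```text
clock: 30.45
position: [0.4629, 0.141, 0.192]
ee_rot: [-0.0, 0.778, 0.628, -0.0]
contact_force: [-0.6, -0.1, -1.3]
width: 0.0118
gripper_force: 78.3
```

Call:
servo_tool([
  [0, 0, 1, 0, 0, 0, 1],
  [0, 0, 0.5, 0, 0, 0, 1],
  [0, 0, 0, 0, 0, 0, 1],
  [0, 0, 0, 0, 0, 0, 1],
  [0, 0, 0, 0, 0, 0, 1],
])

```text
clock: 30.95
position: [0.4649, 0.1395, 0.179]
ee_rot: [0.0, 0.779, 0.627, 0.001]
contact_force: [-0.1, -0.1, -0.2]
width: 0.0119
gripper_force: 78.3
```

Call:
servo_tool([
  [0, -0.1, 0.3, 0, 0, 0, 1],
  [0, 0, 0.3, 0, 0, 0, 1],
  [0, 0, 0.3, 0, 0, 0, 1],
  [0, 0, 0.3, 0, 0, 0, 1],
  [0, 0, 0.2, 0, 0, 0, 1],
])

```text
clock: 31.45
position: [0.4631, 0.1398, 0.1639]
ee_rot: [-0.0, 0.779, 0.627, -0.0]
contact_force: [0.2, 0.6, -1.2]
width: 0.0123
gripper_force: 78.3
```

Call:
servo_tool([
  [0, 0, 0.7, 0, 0, 0, 1],
  [0, 0, 0.8, 0, 0, 0, 1],
  [0, 0, 0.8, 0, 0, 0, 1],
  [0, 0, 0.8, 0, 0, 0, 1],
  [0, 0, 0.6, 0, 0, 0, 1],
])

```text
clock: 31.95
position: [0.4629, 0.1398, 0.1262]
ee_rot: [-0.0, 0.779, 0.627, -0.001]
contact_force: [0.1, 0.0, -2.1]
width: 0.0123
gripper_force: 78.3
```

Call:
servo_tool([
  [0, 0, 0.1, 0, 0, 0, 1],
  [0, 0, 0.1, 0, 0, 0, 1],
  [0, 0, 0.05, 0, 0, 0, 1],
  [0, 0, 0, 0, 0, 0, 1],
  [0, 0, 0, 0, 0, 0, 1],
])

```text
clock: 32.45
position: [0.4635, 0.1399, 0.1251]
ee_rot: [0.0, 0.779, 0.627, 0.0]
contact_force: [-0.4, 0.1, -1.5]
width: 0.0122
gripper_force: 78.3
```

Call:
servo_tool([
  [0, 0, 0.1, 0, 0, 0, 1],
  [0, 0, 0.1, 0, 0, 0, 1],
  [0, 0, 0.05, 0, 0, 0, 1],
  [0, 0, 0, 0, 0, 0, 1],
  [0, 0, 0, 0, 0, 0, 1],
])

```text
clock: 32.95
position: [0.4632, 0.1398, 0.1223]
ee_rot: [0.0, 0.779, 0.627, -0.0]
contact_force: [0.3, 0.4, 0.5]
width: 0.0122
gripper_force: 78.5
```

Just seated. Release gently, open, and lift away.

Call:
servo_tool([
  [0, 0, 0.02, 0, 0, 0, 1],
  [0, 0, 0, 0, 0, 0, 0.5],
  [0, 0, 0, 0, 0, 0, 0.3],
  [0, 0, 0, 0, 0, 0, 0.1],
  [0, 0, 0, 0, 0, 0, -0.2],
], squeeze=20)

```text
clock: 33.45
position: [0.4633, 0.1398, 0.1221]
ee_rot: [0.0, 0.779, 0.627, 0.0]
contact_force: [-0.5, -0.6, -0.4]
width: 0.0507
gripper_force: 0.0
```

Call:
servo_tool([
  [0, 0, 0, 0, 0, 0, -0.2],
  [0, 0, -1, 0, 0, 0, -0.2],
  [0, 0, -3, 0, 0, 0, -0.2],
  [0, 0, -4, 0, 0, 0, -0.2],
  [0, 0, -2, 0, 0, 0, -0.2],
])

```text
clock: 33.95
position: [0.4647, 0.1401, 0.2259]
ee_rot: [0.001, 0.779, 0.627, 0.002]
contact_force: [1.1, 0.9, 0.5]
width: 0.0513
gripper_force: 0.0
```

```bash
python3 - <<'E'
from h import *
st();c=cal('wrist');c8=(*c[:3],np.load('c8.npy'));snap('wrist','w20.png')
for r in finder.silhouettes('drift','wrist'): 
    R=r['region'];ys=np.where(R.any(1))[0];print(r['box'],round(r['p'],2),[(y,np.where(R[y])[0][[0,-1]].tolist()) for y in ys[::8]])
snap('side','s20.png');print([(l,np.round(r['at'],1),round(r['p'],2)) for l in ('drift','pin','crank_bore') for r in finder.tip_of(l,'side')])
for z in (.075,.15): print(proj('',np.array([.4634,.1391,z]),c8),proj('',np.array([.4634,.1391,z]),c))
E
```

```text
t 33.95 pos [0.4647 0.1401 0.2259] yaw 77.69 q [0.0014 0.7789 0.6272 0.0023] F [1.1 0.9 0.5] w 0.0513 gf 0.0 q6 0.36
[258.4, 265.2, 23.6, 68.4] 0.94 [(np.int64(228), [256, 257]), (np.int64(236), [253, 261]), (np.int64(244), [249, 267]), (np.int64(252), [247, 268]), (np.int64(260), [251, 265]), (np.int64(268), [252, 266]), (np.int64(276), [252, 266]), (np.int64(284), [252, 267]), (np.int64(292), [252, 266])]
[250.4, 189.5, 26.6, 51.8] 0.91 [(np.int64(165), [246, 252]), (np.int64(173), [237, 261]), (np.int64(181), [236, 261]), (np.int64(189), [240, 257]), (np.int64(197), [239, 258]), (np.int64(205), [238, 258]), (np.int64(213), [244, 253])]
[193.3, 248.8, 9.7, 25.6] 0.48 [(np.int64(234), [193, 196]), (np.int64(242), [189, 196])]
[('drift', array([282.7, 246.5]), 0.76), ('drift', array([238. , 240.9]), 0.73), ('drift', array([258.9, 236. ]), 0.64), ('drift', array([198.7, 254.5]), 0.55), ('pin', array([234.2, 239. ]), 0.26), ('crank_bore', array([275.9, 177.5]), 0.66)]
[257.27838069 183.36310918] [249.33070737 177.92791238]
[259.24327396 214.55342917] [249.275582   206.34201314]
```

```bash
python3 - <<'E'
from h import *
c=cal('wrist');q=np.radians(77.68)
# pose at w19: shift the present calibration by the change of TCP (same orientation)
T=c[3].copy();d=np.array([.5728,-.1648,.2348])-np.array([.4647,.1401,.2259]);T[:3,3]-=T[:3,:3]@d;cc=(*c[:3],T)
b=atz('',(251.8,176.2),.08,cc);s=atz('',(270,171),.056,cc);n=np.array([np.sin(np.radians(16.05)),np.cos(np.radians(16.05))])
print('lateral mm',1e3*(b-s)[:2]@n)
E
```

```text
lateral mm 0.00019304546973290942
```

The bore is still on the scribed line, so I'm handing in.

```bash
python3 -c "
from rig import manip
print(manip.sign_off())"
```

```text
the job is handed in; nothing more can be done
None
```

The job is handed in: the crank is turned with its bore on the scribed line, the bore is empty after the drift went right through it and the drop hole, and the thin drift hangs back in its own rack hole; I never saw the pin in the tray, though, and felt no pushing force on the way down.

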